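Set the pendulum angle gauge on the sprung stud

TASK

Turn the lock ring round the sprung stud counter-clockwise until its red mark stands at the red line on the block. Then lift the blue angle gauge by its black grip, rest the middle of its sole on the brass stud so that the stud is pressed lightly, part of the way down, and rock the gauge sideways, its face staying upright, until the swinging pointer settles on the red mark of its dial. Finish while holding the gauge there, still on the stud and on the mark, and leave the loupe, the oil cups and the watch where they are.

Things in the scene. Friction and masses are not known exactly. Their poses are not given: they have to be found in the camera images.
- stud_block: dark steel block, 80x80 mm, 28 mm high, fixed to the bench; origin at the centre of its underside, z up; a red line on its top runs from the ring towards -x of the block (the locked line); a white dot marks the open place. The lock ring and the sprung stud stand upright on its centre axis
- lock_ring (a joint): angle of the knurled aluminium lock ring (diameter 40 mm, from 28 to 54 mm above the bench, the stud passes up through it), rad; it grows counter-clockwise seen from above; about 0 at the white dot (open), 1.0 when its red mark stands at the red line (locked); it could turn on to a stop at 1.35; stiff (0.06 N m), stays where it is left
- ring_top (a point): centre of the lock ring's top face, on the stud's axis, 54 mm above the bench
- stud_top (a point): highest point of the brass stud's uneven rounded crown, 18 mm across, 78 mm above the bench when up, 24 mm above the ring; moves down with the stud
- stud_head (a joint): how far the stud is pressed down against its spring, m; 0 up, 0.008 at its lower stop; 0.8 N per mm
- gauge: blue pendulum angle gauge, about 0.24 kg, loose, stands upright on the bench: steel sole 70 mm (y) by 30 mm (x), 6 mm thick, case 70 mm wide, 19 mm deep, up to 78 mm; black square grip on top 24x24 mm from 80 to 122 mm. Origin at the centre of the sole's underside; z up, the dial faces -x, y is along the width
- gauge_grip (a point): middle of the gauge's black grip, 102 mm above the sole's underside, on the gauge's z axis
- gauge_sole (a point): centre of the underside of the gauge's sole
- pointer (a joint): angle of the swinging black pointer in the gauge, rad; 0 when it points at the middle of the dial (gauge upright); it hangs plumb, so it reads minus the angle by which the gauge is rolled about its own +x axis; it swings at about 3 Hz and settles in about 1 s
- mark (a joint): angle of the red mark on the dial, on the same scale as the pointer, rad; preset between 0.15 and 0.35 and stiff; pointer value = mark value means the pointer is on the mark
- pointer_tip (a point): tip of the black pointer, 34 mm below its pivot; its z axis runs along the pointer; pivot 64 mm above the gauge's origin on the face
- mark_tip (a point): inner end of the red mark on the dial, 36 mm from the same pivot; its z axis runs from it to the pivot
- loupe: black and brass loupe, 35 mm across, 30 mm high, bystander; origin at the centre of its underside
- oil_cups: wooden stand with four coloured oil cups, 30x82 mm, 24 mm high, bystander; origin at the centre of its underside
- watch_diver: steel diver's watch, 49x68 mm, 26 mm high, bystander; origin at the centre of its underside
- cable_mid (a point): a point on the fixed black lamp cable (25 mm thick) that hangs along x over the bench, sagging between z 0.46 and 0.50 and y -0.15 and -0.23 where x is 0.35 to 0.8. All the work lies to the left (+y) of it: an arm that starts to the right of it must first raise its hand over the cable (fingertips at z 0.5), not sweep across
Mind the look-alikes: they are no part of the job. Of the things like the stud_block, leave any that is pink or purple; of the rest the larger one is meant.

How it is judged:
By the outcome, as a careful person would: the job done as asked, in the order asked, and still so for the second after the job is handed in, while the arm keeps its last pose, push and grip.
It also fails if it takes over 58 s, if anything falls off the work surface, if the arm or the gripper's body presses on something with over 40 N, if the wrist force passes 120 N, or if a joint passes its speed limit or range.

ROBOT

A 7-joint arm with a two-finger parallel gripper is mounted at the origin on a cart in front of the work surface, level with it; the furniture and walls round the work are solid. World frame = base frame: x ahead of the robot, y to its left, z up, the work surface at z = 0. Lengths are in m, angles in rad, forces in N, time in s.
With the tool pointing down it reaches from about 0.35 to 0.9 m from the base axis. Payload 7.2 kg.
Tool frame: the origin (TCP) lies between the finger pads; the fingertips stand arm.finger_overhang ahead of it and the grasp point (between the pads) is the TCP (arm.finger_overhang is the distance from the TCP to the fingertips, in m); z points along the fingers, y is the line along which they close (so a half turn about z gives the same grasp; the last joint's range is limited). The gripper opens to 88 mm and grips with 3 to 60 N. Pads are 20 mm wide; open, the fingers measure 115 mm over their backs; the gripper's body (75 mm by 178 mm) begins 61 mm behind the grasp point.
Start: joints at [-0.068, 0.411, -0.013, 1.596, 0.006, 1.134, -0.082], TCP at [0.625, -0, 0.242] pointing down, gripper open.
Joint ranges: [-2.95, 2.95], [-0.29, 1.99], [-1.47, 1.44], [0.14, 2.54], [-1.03, 4.17], [0.13, 1.85], [-2.86, 2.86]. Speed limits (rad/s): [2.39, 2.39, 3.01, 3.01, 3.14, 3.14, 3.14].

INTERFACE

Orientations are given as a rotation vector (axis times angle).
In Python, from workcell import arm gives the robot as it stands. The module is installed in compiled form; this text tells all that it offers.
- The arm moves only by the tool send_rows, never from a script. Its argument "targets" is a list of rows, each an object of numbers: "x", "y", "z": the shift along the world's x, y, z normalised to -1 to 1, where 1 is 0.03 m; "spin": the turn about the world's z normalised to -1 to 1, where 1 is 4 degrees; "hand": the opening, from -1 (shut) to 1 (fully open). In form: [{"x": .., "y": .., "z": .., "spin": .., "hand": ..}, ...]. A call has 1 to 20 rows; each row shifts and turns the commanded pose from where the row before left it; what a row does not reach is not made up. A row lasts 1/10 s, in which the tool goes at most 50 mm and 8.59 degrees, less where a joint would pass 70% of its speed; a pose out of reach is approached as far as the arm can. A call with a number of a shift or a turn outside -1 to 1 is refused whole. A call with a gripper value outside its range is refused whole. The fingers move at their own pace and stop on an object; "newtons" is the grip in N (left out, the last holds). Time passes only in rows, so rows that do not move let the fingers close. It gives the time, the measured TCP pose, the force, the opening and the grip force at its end, in the units of the state.
- arm.sense(): the state, without advancing time (a new reading comes with each control period).
- arm.read_camera(name): name is "scene" or "top"; returns (picture, depth): 480x640x3 uint8, blue, green, red; 480x640 float32, m along the optical axis (not along the pixel's ray), 0 where there is no reading.
- arm.camera_model(name): a dict with "intrinsics" (3x3 intrinsics, pixels), "R" (3x3) and "t" (3): a world point X has camera coordinates R X + t. Camera axes: x right, y down, z forward; pixel columns grow to the right and rows downward; lengths in m; the calibration is good to about 2 mm. A picture is of the moment at which its call begins. camera_model takes no time and is no camera call.
- arm.job_done(): hands the job in; it is judged then, once.
The state is a dict: "time_s": time; "q": joint angles; "qvel": joint speeds; "joint_torque": joint torques, N m; "eef_pos": TCP position; "orientation": TCP orientation; "force": force on the tool from outside, world axes, zero at the start; "torque": the same for the moment, N m; "opening": finger opening in m; "grasp_force": force on a finger pad.
Only numpy, scipy, OpenCV 4.12 (cv2) and the standard library are available. Lean on these libraries where they do the work, as an engineer would, in place of code of your own. Each camera call takes 0.05 s, during which the arm holds its last target. There are 200 camera calls.

## Working session

There is one attempt and no reset: what is moved stays moved. The work goes in short steps, Python scripts to look and compute and a tool call to move; the robot and the scene stay as the last step left them, time stands still between calls to the robot, and variables do not carry over. Pictures are saved under pics/ and viewed, at most 10 in all, crops included, and the job is handed in when it is done.

Besides the shell and the picture viewer there is one more tool, called after "Request:" as name(argument=value, ...), one argument or row to a line, values as JSON. send_rows: Moves the arm, as the interface text tells. Its arguments: {"type":"object","properties":{"targets":{"type":"array"},"newtons":{"type":"number"}},"required":["targets"]}

```bash
mkdir -p pics; cat > h.py <<'E'
import numpy as np, cv2
from workcell import arm
def cam(n):
    im,d=arm.read_camera(n); m=arm.camera_model(n); return im,d,np.array(m["intrinsics"]),np.array(m["R"]),np.array(m["t"])
def cloud(d,K,R,t):
    v,u=np.mgrid[:d.shape[0],:d.shape[1]]
    c=np.stack([(u-K[0,2])/K[0,0]*d,(v-K[1,2])/K[1,1]*d,d],-1)
    P=(c-t)@R; P[d==0]=np.nan; return P
def proj(X,K,R,t):
    c=np.asarray(X)@R.T+t; p=c@K.T; return p[...,:2]/p[...,2:]
E
python3 - <<'E'
from h import *
for n in("scene","top"):
    im,d,K,R,t=cam(n); cv2.imwrite(f"pics/{n}1.png",im); np.savez(f"{n}1.npz",im=im,d=d); print(n,K.tolist(),(-R.T@t),R.tolist())
s=arm.sense();print(s,arm.finger_overhang)
E
```

```text
scene [[509.06289931109933, 0.0, 314.1368699517567], [0.0, 509.06289931109933, 249.21325459198323], [0.0, 0.0, 1.0]] [-0.11294815 -0.49380201  1.06478506] [[0.5252496902786847, -0.8508132432827487, -0.015152158817683998], [-0.6031351069128016, -0.35966647369746635, -0.7119466767302962], [0.6002839375424174, 0.3830885703759906, -0.7020700403633889]]
top [[514.0455103790307, 0.0, 315.7356551618143], [0.0, 514.0455103790307, 243.63614955030184], [0.0, 0.0, 1.0]] [ 0.41519499 -0.08306488  1.63723835] [[-0.005534253119254584, -0.9999032903088065, -0.012758607762401808], [-0.9941280943660501, 0.006880233058733728, -0.10799071434703737], [0.10806805279331139, 0.01208604247387478, -0.9940700294963035]]
{'time_s': 0.1, 'q': array([-0.06819169,  0.41182022, -0.01271488,  1.59693599,  0.00563651,
        1.13432356, -0.08222032]), 'qvel': array([-2.41562873e-03, -2.93346068e-03,  2.11018184e-03, -2.19132577e-03,
        1.57470627e-04, -4.91031742e-05, -6.80133125e-04]), 'joint_torque': array([ 1.90722414e-03, -5.89100254e+01,  6.43606726e-01, -2.91709310e+01,
       -5.37973386e-02,  1.45046425e-02,  7.40053088e-05]), 'eef_pos': array([ 6.24574278e-01, -5.13239736e-05,  2.40902940e-01]), 'orientation': array([-2.22077066e+00, -2.22080073e+00,  1.75402729e-03]), 'force': array([ 0.6093872 ,  0.42498975, -0.04348398]), 'torque': array([-0.00986341, -0.02654399, -0.01709299]), 'grasp_force': 0.0, 'opening': 0.08782242258918506} 0.019
```

View pics/scene1.png

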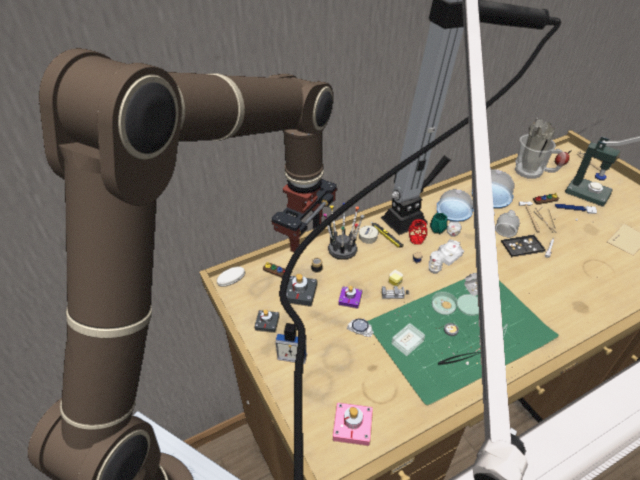

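View pics/top1.png

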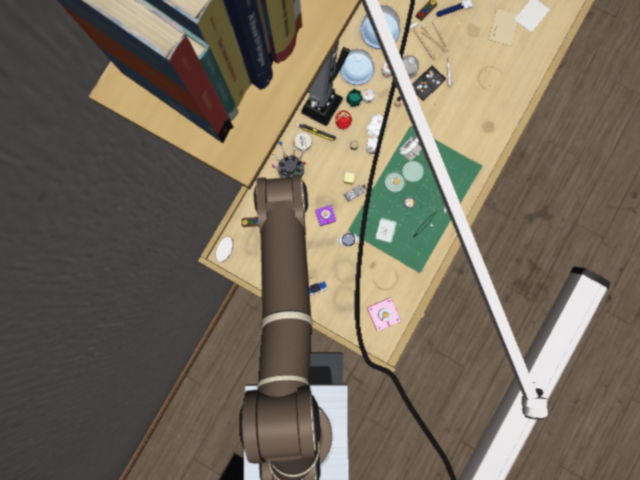

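The scene picture shows four stud blocks: dark (301,288), smaller dark (267,320), purple (350,296) and pink (353,422). The purple and pink ones are excluded, and the larger dark one at (301,288) fits. The gauge is at (289,345). I'll check sizes and an enlarged crop.

```bash
python3 - <<'E'
from h import *
z=np.load("scene1.npz");im,d=z["im"],z["d"];m=arm.camera_model("scene");K,R,t=[np.array(m[k]) for k in("intrinsics","R","t")]
P=cloud(d,K,R,t)
c=im[250:375,235:385];cv2.imwrite("pics/crop1.png",cv2.resize(c,None,fx=5.3,fy=4.8,interpolation=cv2.INTER_CUBIC) if 0 else cv2.resize(c,(720,600),interpolation=cv2.INTER_CUBIC))
for p in [(301,288),(299,281),(290,293),(308,297),(267,320),(269,314),(289,345),(290,327),(282,350),(317,265),(360,327),(275,270)]: print(p,P[p[1],p[0]].round(4))
E
```

```text
(301, 288) [0.6099 0.011  0.0544]
(299, 281) [0.6221 0.0248 0.0623]
(290, 293) [0.5971 0.0385 0.0305]
(308, 297) [ 0.6141 -0.0072  0.0246]
(267, 320) [0.4898 0.0369 0.0343]
(269, 314) [0.5071 0.0428 0.0361]
(289, 345) [ 0.439  -0.0657  0.0644]
(290, 327) [ 0.4479 -0.0662  0.1245]
(282, 350) [ 0.4333 -0.0478  0.0375]
(317, 265) [0.7221 0.0307 0.0302]
(360, 327) [ 0.5998 -0.1711  0.0225]
(275, 270) [0.662  0.1343 0.0079]
```

View pics/crop1.png

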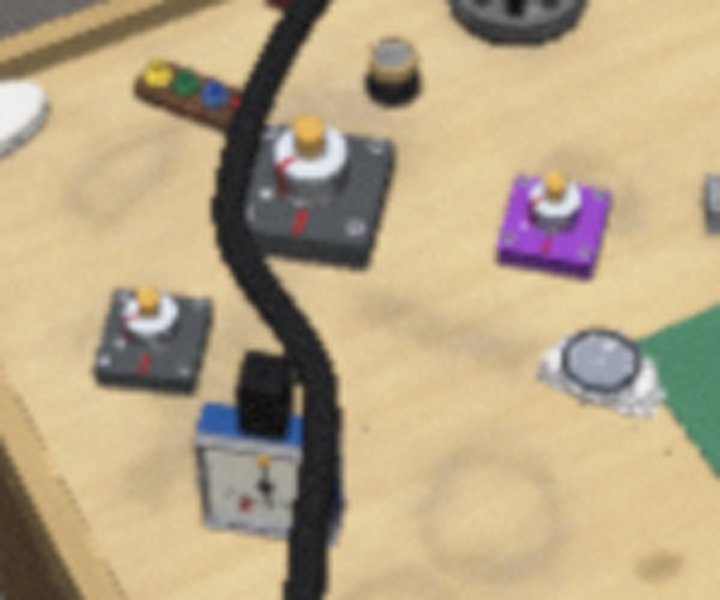

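The larger dark block is 80 mm class at about (0.62,0.01), and the small one at (267,320) is clearly smaller. The ring's mark sits near the white dot, and the gauge's red mark is on its +y side. Next I'll fit precise poses.

```bash
python3 - <<'E'
from h import *
z=np.load("scene1.npz");im,d=z["im"],z["d"];m=arm.camera_model("scene");K,R,t=[np.array(m[k]) for k in("intrinsics","R","t")]
P=cloud(d,K,R,t)
hsv=cv2.cvtColor(im,cv2.COLOR_BGR2HSV)
v,u=np.mgrid[:480,:640]
def rg(a,b,c,e): return (u>=a)&(u<b)&(v>=c)&(v<e)
box=rg(280,325,270,308)&(hsv[...,2]>0)
# block top face
top=box&(abs(P[...,2]-0.028)<.003)
q=P[top][:,:2].astype(np.float32); print("top",len(q),cv2.minAreaRect(q),np.median(P[top][:,2]))
rt=box&(abs(P[...,2]-.054)<.003); q=P[rt]; print("ring",len(q),q.mean(0),q.min(0),q.max(0))
st=box&(P[...,2]>.066); print("stud",P[st].mean(0),P[st].max(0),P[st].min(0))
red=((hsv[...,0]<8)|(hsv[...,0]>172))&(hsv[...,1]>120)&(hsv[...,2]>70)
for nm,b in(("blk",box),("gauge",rg(270,310,320,365))):
    n,l=cv2.connectedComponents((red&b).astype(np.uint8))
    for i in range(1,n): print(nm,"red",(l==i).sum(),u[l==i].mean().round(1),v[l==i].mean().round(1),np.nanmedian(P[l==i],0).round(4))
w=box&(hsv[...,1]<40)&(hsv[...,2]>150)&(P[...,2]<.035); n,l=cv2.connectedComponents(w.astype(np.uint8))
for i in range(1,n): print("white",(l==i).sum(),u[l==i].mean(),v[l==i].mean(),np.nanmedian(P[l==i],0).round(4))
g=rg(270,310,320,365)
gt=g&(P[...,2]>.082)&(P[...,2]<.14); q=P[gt]; print("grip",len(q),q.min(0),q.max(0)); 
tp=gt&(P[...,2]>.119); print("griptop",tp.sum(),cv2.minAreaRect(P[tp][:,:2].astype(np.float32)))
f=g&(P[...,2]>.012)&(P[...,2]<.074)&(P[...,0]<.47); q=P[f]; q=q[abs(q[:,0]-np.median(q[:,0]))<.015]
A=np.c_[q[:,1],np.ones(len(q))];c=np.linalg.lstsq(A,q[:,0],rcond=None)[0];r=q[:,0]-A@c;k=abs(r)<.003;c=np.linalg.lstsq(A[k],q[k,0],rcond=None)[0]
print("face x=a*y+b",c,k.sum(),q[k].min(0),q[k].max(0))
# tall things near ring
tall=(P[...,2]>.1)&(P[...,2]<.25)&(np.hypot(P[...,0]-.62,P[...,1]-.01)<.2)&(v>200); print("tall",[ (P[tall][:,i].min(),P[tall][:,i].max()) for i in range(3)] if tall.any() else 0)
q=P[tall]; q=q[q[:,0]>.55]; q=q[q[:,2]<.2]; print(len(q), q[::max(1,len(q)//8)].round(3).tolist())
E
```

```text
top 333 ((0.6285660862922668, 0.02332242578268051), (0.08190131187438965, 0.07445813715457916), 21.71757698059082) 0.02781022060006239
ring 79 [0.62399171 0.02317376 0.05386388] [0.60709981 0.00679777 0.05100034] [0.64739113 0.04786845 0.05696523]
stud [ 0.32571342 -0.16101476  0.43956116] [0.63439115 0.03754104 0.49605506] [ 0.2622229  -0.20875224  0.06663661]
blk red 5 283.4 270.8 [0.6667 0.1079 0.014 ]
blk red 7 297.1 295.4 [0.6031 0.018  0.0286]
white 7 293.0 278.7142857142857 [0.6449 0.0613 0.0281]
white 1 303.0 276.0 [0.6873 0.0561 0.0029]
white 2 305.5 277.5 [0.6791 0.0423 0.0122]
white 2 289.5 290.0 [0.6062 0.0463 0.029 ]
white 1 308.0 298.0 [ 0.6083 -0.0111  0.0289]
grip 208 [ 0.43331887 -0.08028569  0.08219777] [ 0.46219244 -0.04683491  0.12591128]
griptop 81 ((0.44880202412605286, -0.06491206586360931), (0.023007726296782494, 0.02390996739268303), 16.88735008239746)
face x=a*y+b [-0.38313648  0.41361164] 233 [ 0.42509746 -0.08247115  0.01236716] [ 0.44763231 -0.03844609  0.07397516]
tall [(np.float64(0.4333188723137227), np.float64(0.8127973300191049)), (np.float64(-0.0800773056081222), np.float64(0.05774864827920572)), (np.float64(0.10051278862695001), np.float64(0.24994428773333185))]
45 [[0.809, 0.053, 0.14], [0.812, 0.055, 0.13], [0.792, 0.027, 0.129], [0.791, -0.011, 0.139], [0.79, -0.009, 0.136], [0.786, -0.011, 0.137], [0.789, -0.009, 0.129], [0.793, 0.028, 0.101], [0.793, -0.008, 0.111]]
```

```bash
python3 - <<'E'
from h import *
from scipy.optimize import minimize
z=np.load("scene1.npz");im,d=z["im"],z["d"];m=arm.camera_model("scene");K,R,t=[np.array(m[k]) for k in("intrinsics","R","t")]
P=cloud(d,K,R,t);hsv=cv2.cvtColor(im,cv2.COLOR_BGR2HSV)
v,u=np.mgrid[:480,:640];box=(u>=284)&(u<325)&(v>=265)&(v<310)&(P[...,2]<.1)
rt=box&(abs(P[...,2]-.054)<.0035); q=P[rt][:,:2]
print("ring circle",cv2.minEnclosingCircle(q.astype(np.float32)))
st=box&(P[...,2]>.062); q=P[st]; print("stud",len(q),q.min(0),q.max(0)); q=q[q[:,2]>.070]; print(q.mean(0))
# block top square fit: max-inside
q=P[box&(abs(P[...,2]-.028)<.002)][:,:2]
def cost(p):
    c,s=np.cos(p[2]),np.sin(p[2]);e=(q-p[:2])@np.array([[c,-s],[s,c]]);o=np.maximum(abs(e)-.040,0);return (o**2).sum()*1e6
for x0 in([.627,.027,.35],):
    r=minimize(cost,x0,method="Nelder-Mead");print(r.x,np.degrees(r.x[2]),r.fun)
# red on ring, loose
h=im.astype(int);red=(h[...,2]-np.maximum(h[...,0],h[...,1])>25)&box&(hsv[...,0]>=0)&((hsv[...,0]<7)|(hsv[...,0]>170))
for a,b in zip(u[red],v[red]): print(a,b,P[b,a].round(4),im[b,a])
E
```

```text
ring circle ((0.6255830526351929, 0.02669622376561165), 0.022317420691251755)
stud 47 [0.61839977 0.01768675 0.0622606 ] [0.63439115 0.03754104 0.07951084]
[0.62643063 0.02705785 0.07494417]
[0.63461236 0.02164221 0.85235685] 48.836450339040326 4732.12051006704
284 270 [0.6738 0.1112 0.0098] [ 46  46 109]
284 271 [0.6667 0.1061 0.015 ] [ 48  46 128]
296 282 [0.6227 0.0351 0.0518] [157 155 183]
294 283 [0.614  0.0356 0.0559] [139 133 198]
295 283 [0.6146 0.0328 0.0569] [141 135 195]
292 284 [0.6278 0.0526 0.0286] [ 97  93 125]
293 284 [0.6115 0.0373 0.0533] [103  99 166]
294 284 [0.6122 0.0345 0.0543] [134 129 190]
292 285 [0.627  0.0522 0.0256] [66 63 93]
293 285 [0.6071 0.0342 0.0554] [ 77  74 130]
293 286 [0.61   0.0366 0.0472] [61 61 96]
293 287 [0.6114 0.0378 0.0411] [47 47 81]
293 288 [0.6115 0.0381 0.0368] [51 52 79]
293 289 [0.6097 0.037  0.0351] [55 56 85]
294 289 [0.6075 0.0321 0.0402] [56 55 82]
298 293 [0.6107 0.0221 0.0267] [ 81  79 112]
297 294 [0.6035 0.0204 0.0309] [ 66  64 142]
298 294 [0.6083 0.0206 0.0258] [ 69  67 149]
296 295 [0.602  0.0228 0.0268] [ 82  80 121]
297 295 [0.6031 0.0204 0.0272] [ 56  57 155]
298 295 [0.6043 0.018  0.0274] [ 68  68 145]
296 296 [0.5986 0.0206 0.0275] [ 78  79 129]
297 296 [0.5983 0.0171 0.03  ] [ 61  64 152]
298 296 [0.6002 0.0152 0.0292] [ 75  73 126]
296 297 [0.5939 0.0174 0.0302] [ 68  66 133]
297 297 [0.5963 0.0159 0.0286] [ 65  65 148]
296 298 [0.594  0.0176 0.0259] [ 66  64 118]
297 298 [0.5942 0.0145 0.0275] [ 68  66 121]
```

Stud axis is about (0.6262, 0.027); the ring mark is at about 145° and the locked line at about 198° (block yaw about 18–20°). Now I'll go over the ring, pre-turned by −28°.

Request:
send_rows(
  targets=[
    {"x":0.05,"y":0.5,"z":-0.5,"spin":-1,"hand":1},
    {"x":0,"y":0.4,"z":-0.8,"spin":-1,"hand":1},
    {"x":0,"y":0,"z":-0.8,"spin":-1,"hand":1},
    {"x":0,"y":0,"z":-0.8,"spin":-1,"hand":1},
    {"x":0,"y":0,"z":-0.8,"spin":-1,"hand":1},
    {"x":0,"y":0,"z":-0.8,"spin":-1,"hand":1},
    {"x":0,"y":0,"z":-0.8,"spin":-1,"hand":1},
    {"x":0,"y":0,"z":-0.5,"spin":0,"hand":1},
    {"x":0,"y":0,"z":-0.4,"spin":0,"hand":1},
    {"x":0,"y":0,"z":0,"spin":0,"hand":1},
    {"x":0,"y":0,"z":0,"spin":0,"hand":1},
  ],
  newtons=20,
)

```text
time_s: 1.2
eef_pos: [0.6268, 0.027, 0.0561]
orientation: [2.692, 1.619, 0.001]
force: [0.5, 0.4, -0.3]
opening: 0.0879
grasp_force: 0.0
```

Request:
send_rows(
  targets=[
    {"x":0,"y":0,"z":-0.1,"spin":0,"hand":-1},
    {"x":0,"y":0,"z":0,"spin":0,"hand":-1},
    {"x":0,"y":0,"z":0,"spin":0,"hand":-1},
    {"x":0,"y":0,"z":0,"spin":0,"hand":-1},
    {"x":0,"y":0,"z":0,"spin":0,"hand":-1},
    {"x":0,"y":0,"z":0,"spin":0,"hand":-1},
    {"x":0,"y":0,"z":0,"spin":0,"hand":-1},
    {"x":0,"y":0,"z":0,"spin":0,"hand":-1},
  ],
  newtons=25,
)

```text
time_s: 2.0
eef_pos: [0.6274, 0.0265, 0.0529]
orientation: [2.692, 1.617, 0.002]
force: [4.5, -1.8, -2.0]
opening: 0.0393
grasp_force: 25.0
```

Request:
send_rows(
  targets=[
    {"spin":1,"x":0,"y":0,"z":0,"hand":-1},
    {"spin":1,"x":0,"y":0,"z":0,"hand":-1},
    {"spin":1,"x":0,"y":0,"z":0,"hand":-1},
    {"spin":1,"x":0,"y":0,"z":0,"hand":-1},
    {"spin":1,"x":0,"y":0,"z":0,"hand":-1},
    {"spin":1,"x":0,"y":0,"z":0,"hand":-1},
    {"spin":1,"x":0,"y":0,"z":0,"hand":-1},
    {"spin":1,"x":0,"y":0,"z":0,"hand":-1},
    {"spin":1,"x":0,"y":0,"z":0,"hand":-1},
    {"spin":1,"x":0,"y":0,"z":0,"hand":-1},
    {"spin":1,"x":0,"y":0,"z":0,"hand":-1},
    {"spin":1,"x":0,"y":0,"z":0,"hand":-1},
    {"spin":1,"x":0,"y":0,"z":0,"hand":-1},
    {"spin":0,"x":0,"y":0,"z":0,"hand":-1},
    {"spin":0,"x":0,"y":0,"z":0,"hand":-1},
  ],
)

```text
time_s: 3.5
eef_pos: [0.6301, 0.0264, 0.053]
orientation: [1.708, 2.63, 0.006]
force: [13.3, -0.7, -9.2]
opening: 0.0397
grasp_force: 25.0
```

```bash
python3 - <<'E'
from h import *
im,d,K,R,t=cam("scene"); np.savez("scene2.npz",im=im,d=d)
cv2.imwrite("pics/crop2.png",cv2.resize(im[260:320,270:340],(700,600),interpolation=cv2.INTER_CUBIC))
print(arm.sense()["torque"],arm.sense()["orientation"])
E
```

```text
[-0.38354544 -2.75748797  0.06495866] [1.70863847 2.62948015 0.00616491]
```

View pics/crop2.png

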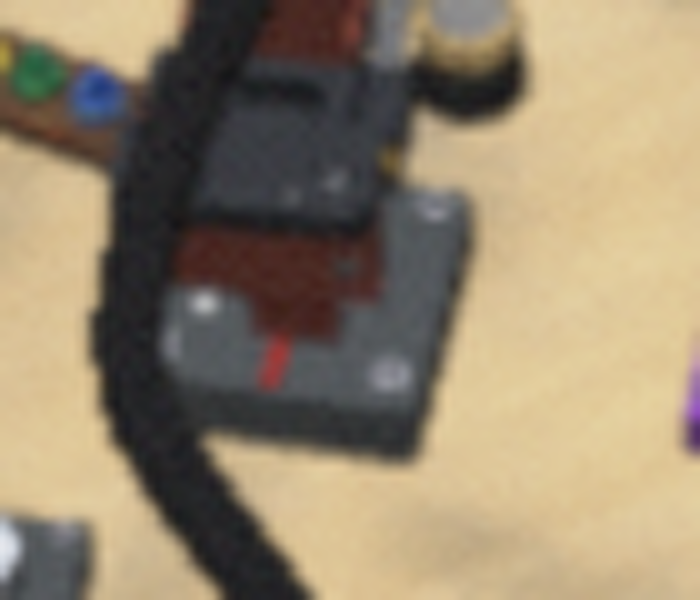

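The crop shows the fingers on the ring, the red line at (275,360) and the white dot at (205,303). Side force has built up, so I'm a few mm off centre. I'll release, rise and look.

Request:
send_rows(
  targets=[
    {"x":0,"y":0,"z":0,"spin":0,"hand":1},
    {"x":0,"y":0,"z":0,"spin":0,"hand":1},
    {"x":0,"y":0,"z":0,"spin":0,"hand":1},
    {"x":0,"y":0,"z":0,"spin":0,"hand":1},
    {"x":0,"y":0,"z":1,"spin":0,"hand":1},
    {"x":0,"y":0,"z":1,"spin":0,"hand":1},
    {"x":0,"y":0,"z":1,"spin":0,"hand":1},
    {"x":0,"y":0,"z":1,"spin":0,"hand":1},
    {"x":0,"y":0,"z":1,"spin":0,"hand":1},
    {"x":0,"y":0,"z":0,"spin":0,"hand":1},
  ],
)

```text
time_s: 4.55
eef_pos: [0.6284, 0.0273, 0.2073]
orientation: [1.708, 2.63, 0.007]
force: [0.1, -0.1, 0.2]
opening: 0.0879
grasp_force: 0.0
```

```bash
cat > look.py <<'E'
from h import *
import sys
im,d,K,R,t=cam("scene"); np.savez("scene3.npz",im=im,d=d)
P=cloud(d,K,R,t);hsv=cv2.cvtColor(im,cv2.COLOR_BGR2HSV)
v,u=np.mgrid[:480,:640];box=(u>=284)&(u<325)&(v>=265)&(v<310)&(P[...,2]<.1)
q=P[box&(abs(P[...,2]-.054)<.0035)][:,:2].astype(np.float32); print("ring",len(q),cv2.minEnclosingCircle(q))
q=P[box&(P[...,2]>.062)]; print("stud",len(q),q.mean(0))
c0=np.array([.6265,.027])
h=im.astype(int);red=(h[...,2]-np.maximum(h[...,0],h[...,1])>20)&box&((hsv[...,0]<8)|(hsv[...,0]>170))
for lo,hi in((.024,.0325),(.034,.060)):
    k=red&(P[...,2]>lo)&(P[...,2]<hi)&(np.hypot(P[...,0]-c0[0],P[...,1]-c0[1])<.042)
    e=P[k]; w=(h[...,2]-np.maximum(h[...,0],h[...,1]))[k]
    c=np.average(e,axis=0,weights=w); a=np.degrees(np.arctan2(c[1]-c0[1],c[0]-c0[0]))%360; print(len(e),c.round(4),a)
cv2.imwrite(sys.argv[1],cv2.resize(im[260:310,275:335],(720,600),interpolation=cv2.INTER_CUBIC))
E
python3 look.py pics/crop3.png
```

```text
ring 91 ((0.6256776452064514, 0.025005152449011803), 0.020700886845588684)
stud 46 [0.62502364 0.02597124 0.07270349]
17 [0.6014 0.0185 0.0284] 198.6463838939888
20 [0.6122 0.0184 0.0491] 210.98993245015606
```

View pics/crop3.png

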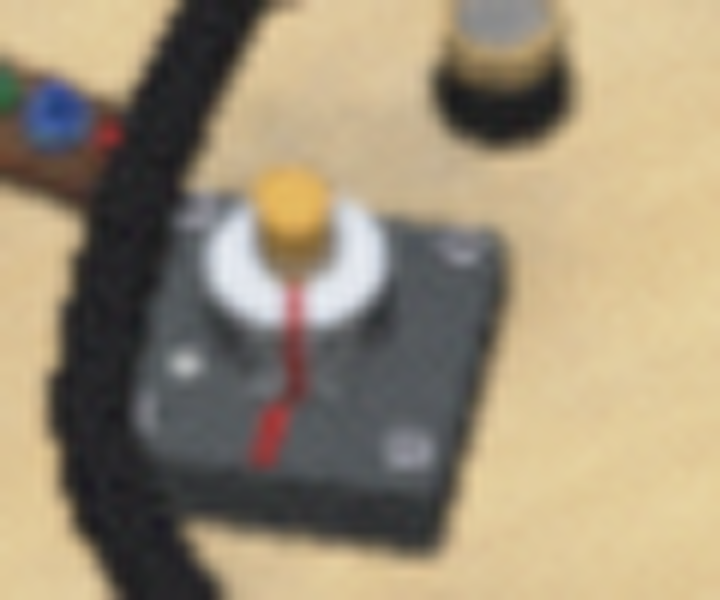

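```bash
python3 - <<'E'
from h import *
m=arm.camera_model("scene");K,R,t=[np.array(m[k]) for k in("intrinsics","R","t")]
px=lambda x,y:np.array([275+(x+.5)/12-.5,260+(y+.5)/12-.5])
def bp(p,z):
    r=R.T@np.linalg.solve(K,[p[0],p[1],1]);o=-R.T@t;return (o+r*(z-o[2])/r[2])
print("line",bp(px(276,408),.028),bp(px(262,465),.028))
print("mark top",bp(px(292,285),.054),bp(px(294,325),.054),"bot",bp(px(301,398),.028))
for c in([.6265,.027],[.626,.0255],[.6284,.0265]):
    a=np.linspace(0,2*np.pi,720);e=proj(np.c_[c[0]+.02*np.cos(a),c[1]+.02*np.sin(a),a*0+.054],K,R,t)
    f=(e-[275,260]+.5)*12-.5;print(c,f.min(0),f.max(0))
    for th in (199,205,211,217):
        q=np.radians(th);print(th,[((proj([c[0]+.02*np.cos(q),c[1]+.02*np.sin(q),z],K,R,t)-[275,260]+.5)*12-.5).round(0).tolist() for z in(.054,.028)])
z=np.load("scene3.npz");im=z["im"][260:310,275:335].astype(int);r=im[...,2]-np.maximum(im[...,0],im[...,1])
print(r[22:40,19:30])
E
```

```text
line [0.60756169 0.02149446 0.028     ] [0.59218317 0.01518022 0.028     ]
mark top [0.62113344 0.02492009 0.054     ] [0.61152544 0.01817846 0.054     ] bot [0.6128699  0.01830614 0.028     ]
[0.6265, 0.027] [206.99253892 198.98743245] [387.55815878 334.0225641 ]
199 [[275.0, 333.0], [280.0, 410.0]]
205 [[285.0, 334.0], [289.0, 411.0]]
211 [[294.0, 334.0], [298.0, 411.0]]
217 [[304.0, 334.0], [308.0, 411.0]]
[0.626, 0.0255] [211.39916964 202.954336  ] [392.08079726 338.16217855]
199 [[280.0, 337.0], [284.0, 414.0]]
205 [[289.0, 338.0], [294.0, 415.0]]
211 [[299.0, 338.0], [303.0, 415.0]]
217 [[308.0, 338.0], [312.0, 415.0]]
[0.6284, 0.0265] [213.60370733 194.44995499] [394.04155194 329.29300403]
199 [[282.0, 328.0], [286.0, 405.0]]
205 [[291.0, 329.0], [296.0, 406.0]]
211 [[301.0, 329.0], [305.0, 406.0]]
217 [[310.0, 329.0], [314.0, 406.0]]
[[-12 -11 -10   6  18  22  18   8   1  -8 -10]
 [-11 -10  -9   0  17  43  22   2  -8 -10 -11]
 [-12 -11 -11  -8  13  67  24  -7 -11 -10 -10]
 [-12 -14 -10  -9  13  69  24  -9 -10 -13 -12]
 [ -6  -9 -12 -13  15  67  25 -11 -15 -10  -5]
 [ -4  -3  -6  -2  22  62  25  -5  -6  -2  -3]
 [ -3  -5  -3  -1  22  52  23  -2  -5  -5  -4]
 [ -5  -5  -5   0  23  52  25   0  -5  -3  -4]
 [ -6  -3  -6  -5  16  54  27   0  -5  -5  -7]
 [ -5  -5  -7  -2  10  47  29   0  -7  -4  -5]
 [ -7  -7  -7  -3  16  43  28  -3  -6  -8  -8]
 [ -8  -5   0  25  44  32  11  -4  -8  -7  -8]
 [ -6  -5  21  78  84  21  -6  -7 -10  -8  -9]
 [ -9  -5  39 100  77   6  -7  -9  -5  -7  -6]
 [ -8   1  50  92  52   0  -9  -9  -6 -11  -7]
 [ -5  13  65  84  21  -5  -7  -7 -10  -9  -9]
 [ -5  11  50  56   7  -9  -5  -8  -7  -9 -10]
 [ -5   0   5   2  -4  -9  -8  -7  -8  -7  -9]]
```

```bash
cat > fit.py <<'E'
from h import *
from scipy.optimize import least_squares
m=arm.camera_model("scene");K,R,t=[np.array(m[k]) for k in("intrinsics","R","t")]
def bp(p,z):
    r=R.T@np.linalg.solve(K,[p[0],p[1],1]);o=-R.T@t;return (o+r*(z-o[2])/r[2])[:2]
def run(f,top):
    im=np.load(f)["im"];g=im[...,0].astype(float)  # blue: white ring bright, brass/red dark
    pts=[]
    for v in range(279,286):
        row=g[v]; 
        for s in(-1,1):
            u=298+s*5
            while row[u]>150 and 285<u<315: u+=s
            pts.append([u-s*(150-row[u])/(row[u-s]-row[u]),v])
    for u in range(294,303):
        v=284
        while g[v,u]>150: v+=1
        if v>285: pts.append([u,v-(150-g[v,u])/(g[v-1,u]-g[v,u])])
    X=np.array([bp(p,.054) for p in pts])
    for _ in range(3):
        r=least_squares(lambda c:np.hypot(*(X-c[:2]).T)-c[2],[.627,.027,.02],loss="soft_l1",f_scale=.0005)
    c=r.x; print(f,"ring c",c.round(4),"res",np.abs(r.fun).mean())
    return im,c
def redang(im,c,vs,us,z):
    h=im.astype(int);r=np.maximum(h[...,2]-np.maximum(h[...,0],h[...,1]),0)
    for v in vs:
        w=r[v,us[0]:us[1]].astype(float);w[w<12]=0
        if w.sum()<40: continue
        u=(w*np.arange(us[0],us[1])).sum()/w.sum(); p=bp((u,v),z)-c[:2]; print(v,round(u,2),"rad",np.hypot(*p).round(4),"ang",(np.degrees(np.arctan2(p[1],p[0]))%360).round(1))
if __name__=="__main__":
    import sys
    im,c=run(sys.argv[1],1)
    print("line z.028");redang(im,c,range(294,299),(294,302),.028)
    print("mark top z.054");redang(im,c,range(281,288),(290,306),.054)
    # side: find theta from column
    h=im.astype(int);r=np.maximum(h[...,2]-np.maximum(h[...,0],h[...,1]),0)
    for v in range(287,293):
        w=r[v,290:306].astype(float);w[w<9]=0
        if w.sum()<25: continue
        u=(w*np.arange(290,306)).sum()/w.sum()
        best=min(((np.hypot(*(proj([c[0]+.02*np.cos(a),c[1]+.02*np.sin(a),z],K,R,t)-[u,v])),np.degrees(a),z) for a in np.radians(np.arange(130,240,.5)) for z in np.arange(.028,.0541,.001)))
        print("side",v,round(u,2),best)
E
python3 fit.py scene1.npz; python3 fit.py scene3.npz
```

```text
scene1.npz ring c [0.6279 0.0282 0.0205] res 0.0005842493282954594
line z.028
294 297.48 rad 0.023 ang 198.9
295 297.18 rad 0.0265 ang 199.0
296 297.01 rad 0.03 ang 199.8
297 296.63 rad 0.0336 ang 199.5
298 296.35 rad 0.0371 ang 199.6
mark top z.054
281 298.97 rad 0.0009 ang 77.1
282 297.37 rad 0.0056 ang 152.2
283 294.5 rad 0.0139 ang 148.7
284 293.19 rad 0.0185 ang 153.5
285 292.92 rad 0.0211 ang 160.8
286 292.98 rad 0.0233 ang 167.9
287 293.35 rad 0.0253 ang 175.2
side 287 293.35 (np.float64(0.0164245671764926), np.float64(160.0), np.float64(0.04500000000000001))
side 288 293.45 (np.float64(0.02288068597905596), np.float64(160.5), np.float64(0.04100000000000001))
side 289 293.47 (np.float64(0.03157706966114217), np.float64(160.0), np.float64(0.037000000000000005))
side 290 293.51 (np.float64(0.050171080654301786), np.float64(160.0), np.float64(0.033))
scene3.npz ring c [0.6282 0.0285 0.0206] res 0.0003577637697895653
line z.028
294 297.51 rad 0.0234 ang 199.6
295 297.18 rad 0.0269 ang 199.4
296 297.01 rad 0.0304 ang 200.2
297 296.62 rad 0.034 ang 199.7
298 296.53 rad 0.0374 ang 200.6
mark top z.054
281 299.08 rad 0.0003 ang 81.5
282 299.0 rad 0.0034 ang 204.8
283 299.06 rad 0.0069 ang 210.3
284 299.11 rad 0.0104 ang 211.8
285 299.1 rad 0.0139 ang 212.1
286 299.09 rad 0.0174 ang 212.1
287 299.03 rad 0.0209 ang 211.8
side 287 299.03 (np.float64(0.02510482222464747), np.float64(211.5), np.float64(0.05300000000000002))
side 288 299.01 (np.float64(0.02108774904970748), np.float64(211.0), np.float64(0.049000000000000016))
side 289 299.02 (np.float64(0.03786443725145264), np.float64(211.0), np.float64(0.04500000000000001))
side 290 299.11 (np.float64(0.0303155684435944), np.float64(211.0), np.float64(0.04100000000000001))
side 291 299.22 (np.float64(0.04252457837779101), np.float64(211.5), np.float64(0.037000000000000005))
side 292 299.14 (np.float64(0.05979374542515572), np.float64(210.5), np.float64(0.033))
```

The fit is clear: the line is at 199.7° and the mark at 211.3°, so the ring has gone about 12° too far. I'll regrip on the better centre (0.628, 0.0283) and turn back 11.6°.

Request:
send_rows(
  targets=[
    {"x":0,"y":0.04,"z":-1,"spin":0,"hand":1},
    {"x":0,"y":0,"z":-1,"spin":0,"hand":1},
    {"x":0,"y":0,"z":-1,"spin":0,"hand":1},
    {"x":0,"y":0,"z":-1,"spin":0,"hand":1},
    {"x":0,"y":0,"z":-0.7,"spin":0,"hand":1},
    {"x":0,"y":0,"z":-0.3,"spin":0,"hand":1},
    {"x":0,"y":0,"z":0,"spin":0,"hand":1},
    {"x":0,"y":0,"z":0,"spin":0,"hand":-1},
    {"x":0,"y":0,"z":0,"spin":0,"hand":-1},
    {"x":0,"y":0,"z":0,"spin":0,"hand":-1},
    {"x":0,"y":0,"z":0,"spin":0,"hand":-1},
    {"x":0,"y":0,"z":0,"spin":0,"hand":-1},
    {"x":0,"y":0,"z":0,"spin":0,"hand":-1},
    {"x":0,"y":0,"z":0,"spin":0,"hand":-1},
  ],
)

```text
time_s: 6.0
eef_pos: [0.6289, 0.0292, 0.0532]
orientation: [1.709, 2.632, 0.006]
force: [7.5, 3.0, -4.1]
opening: 0.0396
grasp_force: 25.0
```

Request:
send_rows(
  targets=[
    {"spin":-1,"x":0,"y":0,"z":0,"hand":-1},
    {"spin":-1,"x":0,"y":0,"z":0,"hand":-1},
    {"spin":-0.9,"x":0,"y":0,"z":0,"hand":-1},
    {"spin":0,"x":0,"y":0,"z":0,"hand":-1},
    {"spin":0,"x":0,"y":0,"z":0,"hand":-1},
    {"spin":0,"x":0,"y":0,"z":0,"hand":-1},
  ],
)

```text
time_s: 6.6
eef_pos: [0.6289, 0.0292, 0.0532]
orientation: [1.966, 2.447, 0.006]
force: [7.8, 2.5, -4.5]
opening: 0.0394
grasp_force: 25.0
```

Request:
send_rows(
  targets=[
    {"x":0,"y":0,"z":0,"spin":0,"hand":1},
    {"x":0,"y":0,"z":0,"spin":0,"hand":1},
    {"x":0,"y":0,"z":0,"spin":0,"hand":1},
    {"x":0,"y":0,"z":0,"spin":0,"hand":1},
    {"x":0,"y":0,"z":1,"spin":0,"hand":1},
    {"x":0,"y":0,"z":1,"spin":0,"hand":1},
    {"x":0,"y":0,"z":1,"spin":0,"hand":1},
    {"x":0,"y":0,"z":1,"spin":0,"hand":1},
    {"x":0,"y":0,"z":1,"spin":0,"hand":1},
    {"x":0,"y":0,"z":0,"spin":0,"hand":1},
  ],
)

```text
time_s: 7.6
eef_pos: [0.6286, 0.0283, 0.2073]
orientation: [1.966, 2.444, 0.008]
force: [1.0, 1.1, -0.3]
opening: 0.088
grasp_force: 0.0
```

```bash
python3 look.py pics/crop4.png >/dev/null; python3 fit.py scene3.npz
```

```text
scene3.npz ring c [0.6282 0.0284 0.0205] res 0.00037469547987147196
line z.028
294 297.5 rad 0.0234 ang 199.1
295 297.17 rad 0.0269 ang 199.1
296 297.02 rad 0.0304 ang 199.9
297 296.63 rad 0.0339 ang 199.5
298 296.49 rad 0.0373 ang 200.2
mark top z.054
281 299.0 rad 0.0007 ang 97.4
282 299.02 rad 0.0033 ang 202.9
283 298.43 rad 0.0071 ang 195.4
284 297.99 rad 0.0108 ang 195.0
285 297.58 rad 0.0144 ang 195.2
286 297.51 rad 0.0178 ang 198.1
287 297.12 rad 0.0214 ang 197.8
side 287 297.12 (np.float64(0.07018901113879586), np.float64(196.50000000000003), np.float64(0.05200000000000002))
side 288 297.17 (np.float64(0.06921276275135813), np.float64(196.50000000000003), np.float64(0.048000000000000015))
side 289 297.15 (np.float64(0.0516359419094552), np.float64(195.5), np.float64(0.04400000000000001))
side 290 297.25 (np.float64(0.04313631994512726), np.float64(196.0), np.float64(0.04000000000000001))
side 291 297.32 (np.float64(0.037249992404435446), np.float64(196.0), np.float64(0.036000000000000004))
side 292 297.58 (np.float64(0.060724558373573954), np.float64(198.0), np.float64(0.032))
```

View pics/crop4.png

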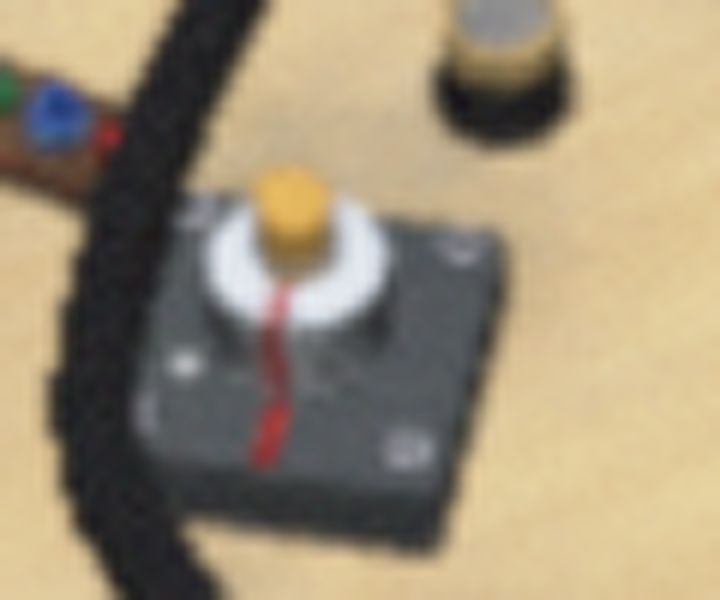

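The mark now runs straight into the line (they meet at about (281,395) in the crop), so the ring is set. Next, grasp the gauge.

Request:
send_rows(
  targets=[
    {"x":-1,"y":-0.5,"z":0,"spin":0.9,"hand":1},
    {"x":-1,"y":-0.5,"z":0,"spin":1,"hand":1},
    {"x":-1,"y":-0.5,"z":0,"spin":0,"hand":1},
    {"x":-1,"y":-0.5,"z":0,"spin":0,"hand":1},
    {"x":-1,"y":-0.5,"z":0,"spin":0,"hand":1},
    {"x":-0.95,"y":-0.58,"z":0,"spin":0,"hand":1},
    {"x":0,"y":0,"z":-0.5,"spin":0,"hand":1},
    {"x":0,"y":0,"z":-0.8,"spin":0,"hand":1},
    {"x":0,"y":0,"z":-0.8,"spin":0,"hand":1},
    {"x":0,"y":0,"z":-0.8,"spin":0,"hand":1},
    {"x":0,"y":0,"z":-0.6,"spin":0,"hand":1},
    {"x":0,"y":0,"z":0,"spin":0,"hand":1},
    {"x":0,"y":0,"z":0,"spin":0,"hand":1},
  ],
)

```text
time_s: 8.95
eef_pos: [0.4473, -0.0642, 0.0972]
orientation: [-1.801, -2.572, 0.002]
force: [0.5, -0.0, 0.2]
opening: 0.0876
grasp_force: 0.0
```

```bash
python3 - <<'E'
from h import *
im,d,K,R,t=cam("scene"); np.savez("scene4.npz",im=im,d=d)
cv2.imwrite("pics/crop5.png",cv2.resize(im[305:375,260:330],(600,600),interpolation=cv2.INTER_CUBIC))
E
```

```text
(no output)
```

View pics/crop5.png

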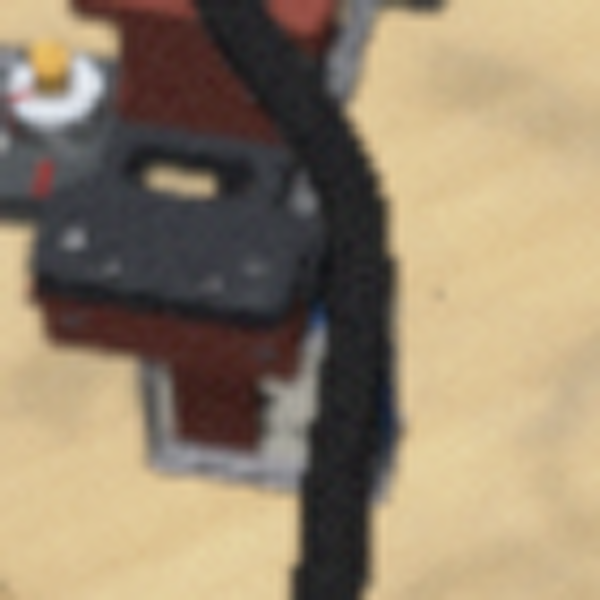

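Request:
send_rows(
  targets=[
    {"x":0.05,"y":0,"z":0.16,"spin":0,"hand":1},
    {"x":0,"y":0,"z":0,"spin":0,"hand":-1},
    {"x":0,"y":0,"z":0,"spin":0,"hand":-1},
    {"x":0,"y":0,"z":0,"spin":0,"hand":-1},
    {"x":0,"y":0,"z":0,"spin":0,"hand":-1},
    {"x":0,"y":0,"z":0,"spin":0,"hand":-1},
    {"x":0,"y":0,"z":0,"spin":0,"hand":-1},
    {"x":0,"y":0,"z":0,"spin":0,"hand":-1},
    {"x":0,"y":0,"z":0,"spin":0,"hand":-1},
    {"x":0,"y":0,"z":0,"spin":0,"hand":-1},
  ],
  newtons=20,
)

```text
time_s: 10.0
eef_pos: [0.4496, -0.0642, 0.1024]
orientation: [1.802, 2.573, 0.0]
force: [1.0, -0.2, 0.0]
opening: 0.0239
grasp_force: 20.0
```

Request:
send_rows(
  targets=[
    {"x":0,"y":0,"z":0.3,"spin":0,"hand":-1},
    {"x":0,"y":0,"z":0.6,"spin":0,"hand":-1},
    {"x":0,"y":0,"z":1,"spin":0,"hand":-1},
    {"x":0,"y":0,"z":1,"spin":0,"hand":-1},
    {"x":0,"y":0,"z":0.6,"spin":0,"hand":-1},
    {"x":0,"y":0,"z":0,"spin":0,"hand":-1},
    {"x":0,"y":0,"z":0,"spin":0,"hand":-1},
  ],
)

```text
time_s: 10.7
eef_pos: [0.4492, -0.0642, 0.2073]
orientation: [1.802, 2.573, -0.0]
force: [-0.2, -0.7, -3.3]
opening: 0.024
grasp_force: 20.0
```

Request:
send_rows(
  targets=[
    {"x":0.5,"y":0.3,"z":0.5,"spin":0,"hand":-1},
    {"x":1,"y":0.5,"z":0.2,"spin":0,"hand":-1},
    {"x":1,"y":0.5,"z":0,"spin":0,"hand":-1},
    {"x":1,"y":0.5,"z":0,"spin":0,"hand":-1},
    {"x":1,"y":0.5,"z":0,"spin":0,"hand":-1},
    {"x":1,"y":0.5,"z":0,"spin":0,"hand":-1},
    {"x":0.5,"y":0.3,"z":0,"spin":0,"hand":-1},
    {"x":0,"y":0,"z":0,"spin":0,"hand":-1},
    {"x":0,"y":0,"z":0,"spin":0,"hand":-1},
    {"x":0,"y":0,"z":0,"spin":0,"hand":-1},
  ],
)

```text
time_s: 11.7
eef_pos: [0.6283, 0.0278, 0.2275]
orientation: [-1.802, -2.572, 0.003]
force: [-0.4, -0.0, -2.6]
opening: 0.0237
grasp_force: 20.0
```

```bash
python3 - <<'E'
from h import *
im,d,K,R,t=cam("scene"); np.savez("scene5.npz",im=im,d=d)
im2,d2,K2,R2,t2=cam("top"); np.savez("top5.npz",im=im2,d=d2)
a=cv2.resize(im[215:315,255:355],(600,600),interpolation=cv2.INTER_CUBIC)
cv2.imwrite("pics/crop6.png",a)
e=np.array(arm.sense()["eef_pos"]);print(e,proj(e,K,R,t),proj(e-[0,0,.102],K,R,t),proj(e-[0,0,.038],K,R,t),proj([.628,.0283,.078],K,R,t))
E
```

```text
[0.62870067 0.02785561 0.22833714] [296.94824783 232.92417989] [298.49565817 262.17027143] [297.54530885 244.20864698] [298.88435142 275.04118812]
```

View pics/crop6.png

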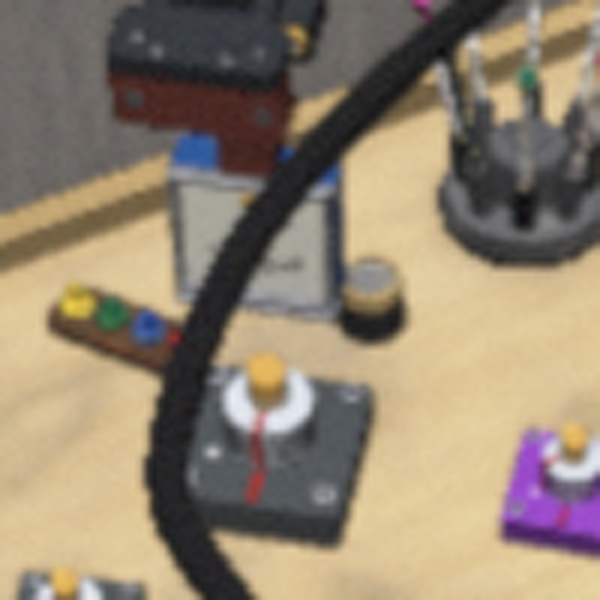

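The cable crosses the dial here. I'll pick a spot where the dial is clear, to measure the mark's angle.

```bash
python3 - <<'E'
from h import *
m=arm.camera_model("scene");K,R,t=[np.array(m[k]) for k in("intrinsics","R","t")]
for x,y,z in [(.63,-.07,.2275),(.53,-.07,.2275),(.53,-.07,.30),(.6,-.09,.26),(.48,-.09,.30),(.48,-.09,.33),(.5,.08,.33),(.45,.08,.33),(.45,.06,.23)]:
    print((x,y,z),proj([x,y,z],K,R,t).round(),proj([x,y,z-.06],K,R,t).round(),np.linalg.norm(np.array([x,y,z])+R.T@t).round(2))
E
```

```text
(0.63, -0.07, 0.2275) [332. 247.] [332. 265.] 1.2
(0.53, -0.07, 0.2275) [310. 274.] [310. 292.] 1.14
(0.53, -0.07, 0.3) [309. 251.] [309. 270.] 1.09
(0.6, -0.09, 0.26) [333. 248.] [333. 267.] 1.15
(0.48, -0.09, 0.3) [304. 269.] [305. 289.] 1.05
(0.48, -0.09, 0.33) [304. 259.] [305. 279.] 1.03
(0.5, 0.08, 0.33) [243. 225.] [246. 245.] 1.12
(0.45, 0.08, 0.33) [228. 238.] [232. 258.] 1.09
(0.45, 0.06, 0.23) [241. 274.] [244. 292.] 1.15
```

Request:
send_rows(
  targets=[
    {"x":0,"y":-0.6,"z":0,"spin":0,"hand":-1},
    {"x":0,"y":-1,"z":0,"spin":0,"hand":-1},
    {"x":0,"y":-1,"z":0,"spin":0,"hand":-1},
    {"x":0,"y":-0.7,"z":0,"spin":0,"hand":-1},
    {"x":0,"y":0,"z":0,"spin":0,"hand":-1},
    {"x":0,"y":0,"z":0,"spin":0,"hand":-1},
    {"x":0,"y":0,"z":0,"spin":0,"hand":-1},
    {"x":0,"y":0,"z":0,"spin":0,"hand":-1},
    {"x":0,"y":0,"z":0,"spin":0,"hand":-1},
    {"x":0,"y":0,"z":0,"spin":0,"hand":-1},
  ],
)

```text
time_s: 12.8
eef_pos: [0.6295, -0.0695, 0.2284]
orientation: [-1.801, -2.574, -0.0]
force: [-0.8, 0.7, -2.5]
opening: 0.0238
grasp_force: 20.0
```

```bash
python3 - <<'E'
from h import *
S=[]
for i in range(6):
    im,d,K,R,t=cam("scene"); S.append(im.astype(float))
A=np.mean(S,0); np.savez("scene6.npz",im=A,d=d)
e=np.array(arm.sense()["eef_pos"]);print(e,[proj(e-[0,0,h],K,R,t).round(1).tolist() for h in(0,.038,.102)])
yaw=np.radians(20);X=np.array([np.cos(yaw),np.sin(yaw),0]);Y=np.array([-np.sin(yaw),np.cos(yaw),0]);Z=np.array([0,0,1])
# rectify the dial plane: x_g=-9.5mm, out: 0.1mm/px*... 10 px/mm ; image right = -y
o=e-Z*.102-X*.0095
c=[o+Y*a+Z*b for a,b in((.038,.085),(-.038,.085),(-.038,-.002),(.038,-.002))]
s=np.float32([proj(q,K,R,t) for q in c]); H=cv2.getPerspectiveTransform(s,np.float32([[0,0],[532,0],[532,609],[0,609]]))
cv2.imwrite("pics/rect1.png",cv2.warpPerspective(A.astype(np.uint8),H,(532,609),flags=cv2.INTER_CUBIC)[9:])
E
```

```text
[ 0.62950775 -0.07020899  0.22842691] [[332.1, 247.2], [332.0, 258.5], [331.7, 276.5]]
```

View pics/rect1.png

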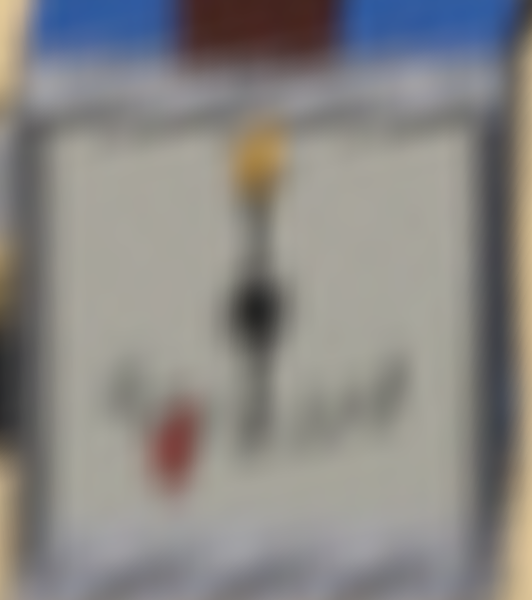

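```bash
cat > dial.py <<'E'
from h import *
def rect(A,e,yaw=20,roll=0,K=None,R=None,t=None):
    m=arm.camera_model("scene");K,R,t=[np.array(m[k]) for k in("intrinsics","R","t")]
    yw=np.radians(yaw);X=np.array([np.cos(yw),np.sin(yw),0]);Y=np.array([-np.sin(yw),np.cos(yw),0]);Z=np.array([0,0,1.])
    o=np.array(e)-Z*.102-X*.0095
    s=np.float32([proj(o+Y*a+Z*b,K,R,t) for a,b in((.038,.085),(-.038,.085),(-.038,-.002),(.038,-.002))])
    H=cv2.getPerspectiveTransform(s,np.float32([[0,0],[532,0],[532,609],[0,609]]))
    return cv2.warpPerspective(A.astype(np.float32),H,(532,609),flags=cv2.INTER_CUBIC)
if __name__=="__main__":
    A=np.load("scene6.npz")["im"]
    for yaw in(17,20,23):
        W=rect(A,[.6295,-.0700,.2284],yaw);v,u=np.mgrid[:609,:532];b,g,r=W[...,0],W[...,1],W[...,2]
        def cen(w):w=np.maximum(w,0);return np.array([(w*u).sum(),(w*v).sum()])/w.sum()
        roi=lambda x0,x1,y0,y1:(u>x0)&(u<x1)&(v>y0)&(v<y1)
        y=cen((np.minimum(r,g)-b-35)*roi(200,320,110,220)); rd=cen((r-np.maximum(g,b)-20)*roi(120,240,380,530))
        bl=cen((110-g)*roi(210,310,270,370))
        w=np.maximum((r-np.maximum(g,b)-20)*roi(120,240,380,530),0);D=np.c_[(u-rd[0]).ravel(),(v-rd[1]).ravel()];C=(D*w.ravel()[:,None]).T@D;ev=np.linalg.eigh(C)[1][:,1]
        print(yaw,y,rd,bl,"mark",np.arctan2(y[0]-rd[0],rd[1]-y[1]),"mark axis",np.arctan(-ev[0]/ev[1]),"blob",np.arctan2(y[0]-bl[0],bl[1]-y[1]))
        # case side edges tilt: left/right
        L=[np.argmin(g[k,15:60])+15 for k in range(200,520,40)]; print(L)
E
python3 dial.py
```

```text
17 [263.18495122 167.13809989] [177.73330781 461.27201988] [261.15955371 322.89283375] mark 0.28273656739185665 mark axis 0.24905483056760527 blob 0.013003029230227732
[np.int64(29), np.int64(28), np.int64(29), np.int64(20), np.int64(15), np.int64(15), np.int64(15), np.int64(30)]
20 [259.75572626 166.86954072] [175.26883047 456.07954303] [257.75813382 322.53003543] mark 0.2842209933551817 mark axis 0.21969014648033777 blob 0.012832304009206527
[np.int64(27), np.int64(29), np.int64(26), np.int64(15), np.int64(15), np.int64(15), np.int64(15), np.int64(32)]
23 [256.33352592 166.43301486] [172.57635825 450.78529707] [254.35073129 321.98571556] mark 0.28645321779760835 mark axis 0.18988569059577687 blob 0.01274608060641952
[np.int64(26), np.int64(28), np.int64(19), np.int64(15), np.int64(15), np.int64(15), np.int64(15), np.int64(32)]
```

The clear view shows the pointer plumb (0.01), with the red mark on the +y side at about 0.26–0.27 rad from the pivot. Now back over the stud and down to just above contact.

Request:
send_rows(
  targets=[
    {"x":0,"y":0.6,"z":0,"spin":0,"hand":-1},
    {"x":0,"y":1,"z":0,"spin":0,"hand":-1},
    {"x":0,"y":1,"z":0,"spin":0,"hand":-1},
    {"x":0,"y":0.68,"z":0,"spin":0,"hand":-1},
    {"x":0,"y":0,"z":-0.5,"spin":0,"hand":-1},
    {"x":0,"y":0,"z":-0.6,"spin":0,"hand":-1},
    {"x":0,"y":0,"z":-0.3,"spin":0,"hand":-1},
    {"x":0,"y":0,"z":0,"spin":0,"hand":-1},
    {"x":0,"y":0,"z":0,"spin":0,"hand":-1},
  ],
)

```text
time_s: 14.0
eef_pos: [0.6297, 0.0275, 0.1865]
orientation: [1.803, 2.573, -0.0]
force: [-0.4, 0.5, -1.7]
opening: 0.0238
grasp_force: 20.0
```

```bash
python3 - <<'E'
from h import *
s=arm.sense();e=s["eef_pos"];print(e,s["force"])
im,d,K,R,t=cam("scene")
e=np.array(e);print(proj(e-[0,0,.102],K,R,t))
cv2.imwrite("pics/crop7.png",cv2.resize(im[235:310,265:340],(600,600),interpolation=cv2.INTER_CUBIC))
E
```

```text
[0.62965099 0.02746268 0.18650852] [-0.4248247   0.48044442 -1.6626572 ]
[299.40504067 273.08289116]
```

View pics/crop7.png

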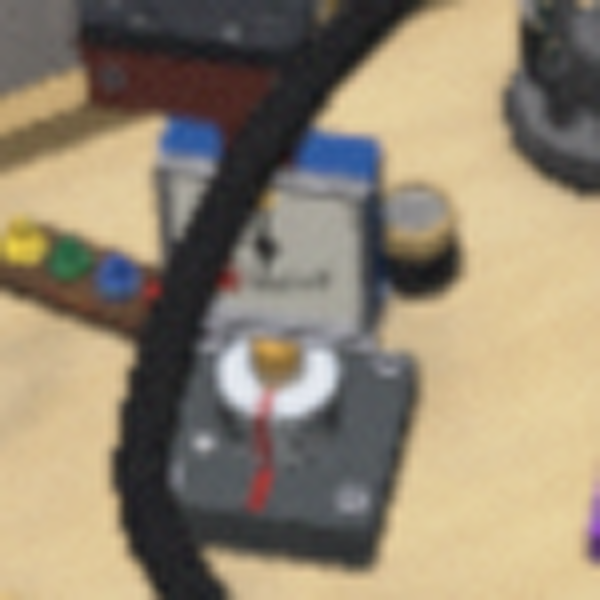

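The crop shows the gauge upright with the sole over the stud (stud at (277,350), red mark at (228,280), pointer at (268,240)). The picture budget is used up, so I work numerically from here. I'll lighten the grip and press.

Request:
send_rows(
  targets=[
    {"x":0,"y":0.03,"z":-0.15,"spin":0,"hand":-1},
    {"x":0,"y":0,"z":-0.15,"spin":0,"hand":-1},
    {"x":0,"y":0,"z":-0.06,"spin":0,"hand":-1},
    {"x":0,"y":0,"z":0,"spin":0,"hand":-1},
    {"x":0,"y":0,"z":0,"spin":0,"hand":-1},
  ],
  newtons=7,
)

```text
time_s: 14.55
eef_pos: [0.63, 0.0292, 0.1762]
orientation: [1.801, 2.573, 0.001]
force: [2.6, 0.3, 0.5]
opening: 0.024
grasp_force: 7.0
```

Request:
send_rows(
  targets=[
    {"x":-0.04,"y":0.1,"z":0,"spin":0,"hand":-1},
    {"x":-0.04,"y":0.1,"z":-0.01,"spin":0,"hand":-1},
    {"x":-0.03,"y":0.1,"z":-0.01,"spin":0,"hand":-1},
    {"x":-0.04,"y":0.1,"z":-0.01,"spin":0,"hand":-1},
    {"x":0,"y":0,"z":0,"spin":0,"hand":-1},
    {"x":0,"y":0,"z":0,"spin":0,"hand":-1},
  ],
  newtons=5,
)

```text
time_s: 15.15
eef_pos: [0.625, 0.0416, 0.1748]
orientation: [-1.801, -2.574, -0.001]
force: [1.3, 1.1, 1.7]
opening: 0.0243
grasp_force: 5.0
```

```bash
cat > roll.py <<'E'
# roll of the gauge about its x from the point cloud of its top/side: fit visible face features in the dial plane
from h import *
def measure(n=3,yaw=20,save=None):
    S=[]
    for i in range(n):
        im,d,K,R,t=cam("scene");S.append(im.astype(float))
    A=np.mean(S,0);s=arm.sense();e=np.array(s["eef_pos"])
    yw=np.radians(yaw);X=np.array([np.cos(yw),np.sin(yw),0]);Y=np.array([-np.sin(yw),np.cos(yw),0]);Z=np.array([0,0,1.])
    def plane(u,v):  # pixel -> (y,z) on the face plane relative to TCP
        r=R.T@np.linalg.solve(K,np.array([u,v,1.]));o=-R.T@t;p0=e-X*.0095
        p=o+r*(((p0-o)@X)/(r@X))-p0;return np.array([p@Y,p@Z])
    return A,e,s,plane,lambda y,z:proj(e-X*.0095+Y*y+Z*z,K,R,t),d,(K,R,t),(X,Y,Z)
if __name__=="__main__":
    import sys
    A,e,s,plane,pp,d,cm,(X,Y,Z)=measure(4)
    np.savez(sys.argv[1],im=A,d=d,e=e)
    b,g,r=A[...,0],A[...,1],A[...,2];v,u=np.mgrid[:480,:640];c=pp(0,-.05)
    near=(abs(u-c[0])<32)&(abs(v-c[1])<32)
    blue=np.maximum(b-np.maximum(r,g)*1.15-20,0)*near
    yel=near&(np.minimum(r,g)-b>50)
    red=np.maximum(r-np.maximum(g,b)-25,0)*near
    print("e",e,"F",s["force"].round(2))
    for nm,m in(("yellow",yel),("red",red>0)):
        k=cv2.connectedComponentsWithStats(m.astype(np.uint8))
        for st,ce in list(zip(k[2],k[3]))[1:]: print(nm,st[4],ce.round(1),(plane(*ce)*1000).round(1))
    # blue top-front edge: lowest blue pixel per column, subpixel by weight halves
    P=[]
    for uu in range(int(c[0])-30,int(c[0])+30):
        col=b[:,uu]-np.maximum(r[:,uu],g[:,uu])
        w=np.where(near[:,uu]&(col>35))[0]
        if len(w)>=3:
            v1=w.max(); v0=v1+1;f=(col[v1]-35)/(col[v1]-col[v0]+1e-6); P.append((uu,v1+np.clip(f,0,1)))
    Q=np.array([plane(*p) for p in P])*1000
    if len(Q): print("blue lower edge (y,z) mm\n",Q.round(1).tolist())
E
python3 roll.py a1.npz
```

```text
e [0.62503649 0.04137114 0.17476932] F [0.38 1.5  1.22]
yellow 2 [306.  233.5] [-38.5  63.5]
yellow 1 [265. 249.] [69.3 -8.4]
yellow 2 [267.  248.5] [63.8 -5.6]
yellow 32 [267.3 264.6] [ 68. -65.]
red 11 [305.7 234.1] [-37.8  61.4]
red 34 [319.1 238.1] [-70.4  54.2]
red 258 [276.9 250.8] [38.2 -9. ]
red 2 [319.5 257.5] [-70.8 -12.1]
red 2 [311.  260.5] [-48.9 -27.1]
red 11 [266.7 264.5] [ 69.5 -65.1]
red 1 [263. 264.] [ 79.5 -65.1]
red 1 [278. 265.] [ 38.9 -60.8]
red 1 [268. 269.] [ 67.4 -81.6]
red 16 [273.2 271.6] [ 53.9 -88.7]
red 7 [282.  272.9] [ 30.  -88.9]
red 8 [266.9 274.2] [  72.2 -102.9]
red 7 [292.3 273. ] [  2.1 -83.7]
red 1 [323. 273.] [-79.4 -67. ]
red 2 [262.5 277. ] [  85.5 -116.5]
red 1 [322. 279.] [-76.7 -90.5]
red 20 [321.6 283.1] [ -75.5 -106.7]
red 60 [271.2 288. ] [  64.6 -156.6]
red 33 [297.7 288.6] [ -10.1 -142.7]
red 3 [318.3 289. ] [ -66.7 -132.1]
red 1 [277. 293.] [  49.4 -174.1]
red 2 [274.  295.5] [  58.8 -186.9]
red 3 [276.7 295.7] [  51.1 -185.8]
blue lower edge (y,z) mm
 [[40.4, -82.5], [37.7, -82.7], [35.0, -82.4], [32.1, -79.5], [26.3, -29.1], [23.7, -29.2], [21.1, -28.9], [18.5, -28.6], [15.8, -27.0], [-20.7, -23.0], [-23.3, -23.3], [-25.9, -23.0], [-28.4, -22.6], [-31.0, -22.4], [-33.6, -22.0], [-36.2, -21.8], [-38.8, -21.3]]
```

The blue edge shows the gauge rocking as intended (about 0.12 rad for a 13 mm hand shift). I'll calibrate this roll readout on the upright pictures.

```bash
cat > edge.py <<'E'
from h import *
def roll(A,e,yaw=20,xo=.0095):
    m=arm.camera_model("scene");K,R,t=[np.array(m[k]) for k in("intrinsics","R","t")];A=A.astype(float)
    yw=np.radians(yaw);X=np.array([np.cos(yw),np.sin(yw),0]);Y=np.array([-np.sin(yw),np.cos(yw),0]);Z=np.array([0,0,1.]);p0=np.array(e)-X*xo
    o=-R.T@t
    def plane(u,v):
        r=R.T@np.linalg.solve(K,np.array([u,v,1.]));p=o+r*(((p0-o)@X)/(r@X))-p0;return p@Y,p@Z
    def pix(y,z): return proj(p0+Y*y+Z*z,K,R,t)
    b,g,r=A[...,0],A[...,1],A[...,2];bl=b-np.maximum(r,g);c=pix(0,-.025);Q=[]
    for u in range(int(c[0])-24,int(c[0])+25):
        w=[v for v in range(int(c[1])-14,int(c[1])+15) if bl[v,u]>35]
        if len(w)<3: continue
        v=max(w);Q.append(plane(u,v+np.clip((bl[v,u]-35)/(bl[v,u]-bl[v+1,u]),0,1)))
    Q=np.array(Q);k=abs(Q[:,0])<.045;Q=Q[k]
    best=None
    for i in range(len(Q)):
        for j in range(i+5,len(Q)):
            a=(Q[j,1]-Q[i,1])/(Q[j,0]-Q[i,0]);r_=abs(Q[:,1]-Q[i,1]-a*(Q[:,0]-Q[i,0]))<.0008
            if best is None or r_.sum()>best.sum(): best=r_
    f=np.polyfit(Q[best,0],Q[best,1],1);return np.arctan(-f[0]),f[1],best.sum(),Q[best,0].min(),Q[best,0].max()
if __name__=="__main__":
    for f,e in(("scene6.npz",[.6295,-.07,.2284]),("scene5.npz",[.6285,.0278,.228]),("a1.npz",None)):
        z=np.load(f);print(f,roll(z["im"],z["e"] if e is None else e))
E
python3 edge.py
```

```text
scene6.npz (np.float64(-0.00027796684844878523), np.float64(-0.02597156876306483), np.int64(16), np.float64(-0.03299207818912338), np.float64(0.02958205249820326))
scene5.npz (np.float64(0.014663063793933959), np.float64(-0.026382221623234222), np.int64(7), np.float64(-0.03383300610595397), np.float64(0.0314399744633313))
a1.npz (np.float64(0.1201583692902277), np.float64(-0.026011693866794135), np.int64(13), np.float64(-0.03875279452073028), np.float64(0.026330289017974032))
```

Request:
send_rows(
  targets=[
    {"x":-0.04,"y":0.1,"z":-0.02,"spin":0,"hand":-1},
    {"x":-0.04,"y":0.1,"z":-0.02,"spin":0,"hand":-1},
    {"x":-0.03,"y":0.1,"z":-0.02,"spin":0,"hand":-1},
    {"x":-0.04,"y":0.1,"z":-0.02,"spin":0,"hand":-1},
    {"x":0,"y":0,"z":0,"spin":0,"hand":-1},
    {"x":0,"y":0,"z":0,"spin":0,"hand":-1},
    {"x":0,"y":0,"z":0,"spin":0,"hand":-1},
  ],
)

```text
time_s: 16.05
eef_pos: [0.6203, 0.0533, 0.1723]
orientation: [-1.802, -2.573, -0.0]
force: [1.8, 0.6, 1.2]
opening: 0.024
grasp_force: 5.0
```

```bash
python3 roll.py a2.npz | grep -E "^e|yellow"; python3 - <<'E'
from edge import *
z=np.load("a2.npz");print(roll(z["im"],z["e"]))
E
```

```text
e [0.62043319 0.05322902 0.17234202] F [0.6  1.9  1.61]
yellow 10 [302.8 234.8] [-43.3  60.5]
yellow 1 [261. 250.] [ 67.4 -11.3]
yellow 32 [267.3 264.6] [ 55.2 -62.3]
yellow 2 [299.5 281. ] [ -29.  -108.3]
(np.float64(0.77721570548075), np.float64(-0.057711085954112715), np.int64(3), np.float64(-0.04131698153307095), np.float64(0.02217412207881384))
```

```bash
python3 - <<'E'
import re
s=open("edge.py").read()
s=s.replace("Q=np.array(Q);k=abs(Q[:,0])<.045;Q=Q[k]","Q=np.array(Q);k=(abs(Q[:,0])<.045)&(abs(Q[:,1]+.026+g0*Q[:,0])<.008);Q=Q[k]").replace("xo=.0095)","xo=.0095,g0=0.)").replace("-14,int(c[1])+15","-22,int(c[1])+23")
s=s.replace("v=max(w);Q.append(plane(u,v+np.clip((bl[v,u]-35)/(bl[v,u]-bl[v+1,u]),0,1)))","""
        for v in w:
            if v+1 not in w: Q.append(plane(u,v+np.clip((bl[v,u]-35)/(bl[v,u]-bl[v+1,u]),0,1)))""").replace("(Q[j,0]-Q[i,0]);","(Q[j,0]-Q[i,0]+1e-9);").replace("range(i+5,","range(i+1,").replace("<.0008","<.001").replace("            a=(","            if abs(Q[j,0]-Q[i,0])<.02: continue\n            a=(")
open("edge.py","w").write(s)
from edge import *
for g in(.2,.26,.3):
    z=np.load("a2.npz");print(roll(z["im"],z["e"],g0=g))
print(roll(np.load("a1.npz")["im"],np.load("a1.npz")["e"],g0=.12))
E
```

```text
(np.float64(0.2350298744938123), np.float64(-0.026683328340653158), np.int64(8), np.float64(-0.04391351717345875), np.float64(0.021734893375804844))
(np.float64(0.2350298744938123), np.float64(-0.026683328340653158), np.int64(8), np.float64(-0.04391351717345875), np.float64(0.021734893375804844))
(np.float64(0.2350298744938123), np.float64(-0.026683328340653158), np.int64(8), np.float64(-0.04391351717345875), np.float64(0.021734893375804844))
(np.float64(0.1201583692902277), np.float64(-0.026011693866794135), np.int64(13), np.float64(-0.03875279452073028), np.float64(0.026330289017974032))
```

Roll is about 0.235 from the edge, against 0.257 by kinematics. I'll tighten the grip, lift, and read pointer against mark directly in the clear view.

Request:
send_rows(
  targets=[
    {"x":0,"y":0,"z":0,"spin":0,"hand":-1},
    {"x":0,"y":0,"z":0,"spin":0,"hand":-1},
    {"x":0,"y":0,"z":0,"spin":0,"hand":-1},
    {"x":0,"y":0,"z":0.3,"spin":0,"hand":-1},
    {"x":0,"y":0,"z":0.7,"spin":0,"hand":-1},
    {"x":0,"y":-0.6,"z":0.8,"spin":0,"hand":-1},
    {"x":0,"y":-1,"z":0,"spin":0,"hand":-1},
    {"x":0,"y":-1,"z":0,"spin":0,"hand":-1},
    {"x":0,"y":-1,"z":0,"spin":0,"hand":-1},
    {"x":0,"y":-0.5,"z":0,"spin":0,"hand":-1},
    {"x":0,"y":0,"z":0,"spin":0,"hand":-1},
    {"x":0,"y":0,"z":0,"spin":0,"hand":-1},
    {"x":0,"y":0,"z":0,"spin":0,"hand":-1},
    {"x":0,"y":0,"z":0,"spin":0,"hand":-1},
    {"x":0,"y":0,"z":0,"spin":0,"hand":-1},
    {"x":0,"y":0,"z":0,"spin":0,"hand":-1},
    {"x":0,"y":0,"z":0,"spin":0,"hand":-1},
    {"x":0,"y":0,"z":0,"spin":0,"hand":-1},
    {"x":0,"y":0,"z":0,"spin":0,"hand":-1},
  ],
  newtons=25,
)

```text
time_s: 18.15
eef_pos: [0.6205, -0.0699, 0.2263]
orientation: [-1.802, -2.573, -0.0]
force: [0.2, -0.1, -2.2]
opening: 0.0237
grasp_force: 25.0
```

```bash
cat > clear.py <<'E'
from edge import *
from dial import rect
import sys
S=[cam("scene")[0].astype(float) for _ in range(6)];A=np.mean(S,0);s=arm.sense();e=np.array(s["eef_pos"]);np.savez(sys.argv[1],im=A,e=e)
print(e,s["force"].round(2),"edge roll",roll(A,e,g0=float(sys.argv[2])))
W=rect(A,e);v,u=np.mgrid[:609,:532];b,g,r=W[...,0],W[...,1],W[...,2]
def cc(m,mn):
    k=cv2.connectedComponentsWithStats(m.astype(np.uint8))
    return [(int(st[4]),st[:4].tolist(),ce.round(1).tolist()) for st,ce in list(zip(k[2],k[3]))[1:] if st[4]>mn]
print("yellow",cc((np.minimum(r,g)-b>45)&(v>80)&(v<300),200));print("red",cc((r-np.maximum(g,b)>28)&(v>250),200));print("dark",cc((np.maximum(r,g)<95)&(v>120),200))
E
python3 clear.py c1.npz 0.24
```

```text
[ 0.62050085 -0.06996344  0.22635025] [ 0.56  0.19 -2.46] edge roll (np.float64(0.24374442332870402), np.float64(-0.02686511698852036), np.int64(15), np.float64(-0.04202176469121664), np.float64(0.022428486265490866))
yellow [(1150, [318, 132, 35, 43], [334.9, 152.9])]
red [(3213, [305, 407, 45, 91], [327.2, 453.5])]
dark [(17336, [0, 170, 150, 207], [68.0, 291.7]), (3609, [308, 256, 52, 111], [333.3, 312.8])]
```

Pointer versus mark: the mark is still about 0.02 rad beyond the pointer. I'll return to the stud, loosen and rock about 2 mm further.

Request:
send_rows(
  targets=[
    {"x":0,"y":0.6,"z":0,"spin":0,"hand":-1},
    {"x":0,"y":1,"z":0,"spin":0,"hand":-1},
    {"x":0,"y":1,"z":0,"spin":0,"hand":-1},
    {"x":0,"y":1,"z":0,"spin":0,"hand":-1},
    {"x":0,"y":0.5,"z":0,"spin":0,"hand":-1},
    {"x":0,"y":0,"z":-0.5,"spin":0,"hand":-1},
    {"x":0,"y":0,"z":-0.8,"spin":0,"hand":-1},
    {"x":0,"y":0,"z":-0.3,"spin":0,"hand":-1},
    {"x":0,"y":0,"z":-0.2,"spin":0,"hand":-1},
    {"x":0,"y":0,"z":0,"spin":0,"hand":-1},
    {"x":0,"y":0,"z":0,"spin":0,"hand":-1},
  ],
)

```text
time_s: 19.55
eef_pos: [0.6208, 0.0523, 0.1731]
orientation: [1.803, 2.572, 0.0]
force: [-2.2, -0.7, 1.9]
opening: 0.0241
grasp_force: 25.0
```

Request:
send_rows(
  targets=[
    {"x":0,"y":0,"z":0,"spin":0,"hand":-1},
    {"x":0,"y":0,"z":0,"spin":0,"hand":-1},
    {"x":-0.02,"y":0.04,"z":-0.01,"spin":0,"hand":-1},
    {"x":-0.01,"y":0.03,"z":-0.01,"spin":0,"hand":-1},
    {"x":0,"y":0,"z":0,"spin":0,"hand":-1},
    {"x":0,"y":0,"z":0,"spin":0,"hand":-1},
    {"x":0,"y":0,"z":0,"spin":0,"hand":-1},
  ],
  newtons=5,
)

```text
time_s: 20.25
eef_pos: [0.6198, 0.0556, 0.1719]
orientation: [1.801, 2.574, 0.001]
force: [0.3, 0.0, 0.3]
opening: 0.0242
grasp_force: 5.0
```

```bash
python3 clear.py a3.npz 0.26|head -1
```

```text
[0.61976596 0.05546855 0.171846  ] [0.   1.   1.97] edge roll (np.float64(0.2795457634040996), np.float64(-0.02675046796955831), np.int64(4), np.float64(-0.04110498752621827), np.float64(0.01950972676403388))
```

Request:
send_rows(
  targets=[
    {"x":0,"y":0,"z":0,"spin":0,"hand":-1},
    {"x":0,"y":0,"z":0,"spin":0,"hand":-1},
    {"x":0,"y":0,"z":0,"spin":0,"hand":-1},
    {"x":0,"y":0,"z":0.3,"spin":0,"hand":-1},
    {"x":0,"y":0,"z":0.7,"spin":0,"hand":-1},
    {"x":0,"y":-0.6,"z":0.8,"spin":0,"hand":-1},
    {"x":0,"y":-1,"z":0,"spin":0,"hand":-1},
    {"x":0,"y":-1,"z":0,"spin":0,"hand":-1},
    {"x":0,"y":-1,"z":0,"spin":0,"hand":-1},
    {"x":0,"y":-0.5,"z":0,"spin":0,"hand":-1},
    {"x":0,"y":0,"z":0,"spin":0,"hand":-1},
    {"x":0,"y":0,"z":0,"spin":0,"hand":-1},
    {"x":0,"y":0,"z":0,"spin":0,"hand":-1},
    {"x":0,"y":0,"z":0,"spin":0,"hand":-1},
    {"x":0,"y":0,"z":0,"spin":0,"hand":-1},
    {"x":0,"y":0,"z":0,"spin":0,"hand":-1},
    {"x":0,"y":0,"z":0,"spin":0,"hand":-1},
    {"x":0,"y":0,"z":0,"spin":0,"hand":-1},
    {"x":0,"y":0,"z":0,"spin":0,"hand":-1},
  ],
  newtons=25,
)

```text
time_s: 22.45
eef_pos: [0.6196, -0.0678, 0.2258]
orientation: [-1.802, -2.573, 0.0]
force: [0.5, -0.0, -2.8]
opening: 0.0238
grasp_force: 25.0
```

```bash
python3 clear.py c2.npz 0.26
```

```text
[ 0.61961285 -0.06789172  0.22575614] [ 0.15 -1.16 -2.3 ] edge roll (np.float64(0.26647374137718455), np.float64(-0.026966730357841338), np.int64(13), np.float64(-0.04191683409458454), np.float64(0.020156736800696035))
yellow [(1270, [325, 129, 37, 45], [343.1, 150.1])]
red [(2896, [321, 405, 46, 90], [345.4, 453.5])]
dark [(17954, [0, 178, 148, 193], [70.7, 289.0]), (2558, [317, 274, 46, 77], [340.2, 311.3])]
```

```bash
cat > ptr.py <<'E'
from dial import *
import sys
def ana(f,e=None):
    z=np.load(f);W=rect(z["im"],z["e"] if e is None else e);b,g,r=W[...,0],W[...,1],W[...,2];v,u=np.mgrid[:609,:532]
    y=np.maximum(np.minimum(r,g)-b-35,0)*(v>110)*(v<210)*(u>200)*(u<400);py=np.array([(y*u).sum(),(y*v).sum()])/y.sum()
    out=[]
    for v0 in range(230,390,20):
        s=slice(v0,v0+20);lum=g[s].mean(0);x=np.arange(532);k=abs(x-py[0])<32;base=np.percentile(lum[k],85);w=np.maximum(base-15-lum,0)*k
        if w.sum()>100: out.append((v0+10,(w*x).sum()/w.sum()))
    rw=np.maximum(r-np.maximum(g,b)-28,0)*(v>380)*(v<530)*(u>120)*(u<430);rc=np.array([(rw*u).sum(),(rw*v).sum()])/rw.sum()
    P=np.array(out);f1=np.polyfit(np.r_[P[:,0]],np.r_[P[:,1]],1)
    print(f,"piv",py.round(1),"ptr",P[:,1].round(1),"red",rc.round(1),"slope",f1[0].round(4),"mean x",P[:,1].mean().round(1),"at v",P[:,0].mean(),"red-ptr(line ext) px",(rc[0]-np.polyval(f1,rc[1])).round(1),"red-ptr(vert)",(rc[0]-P[:,1].mean()).round(1))
if __name__=="__main__":
    ana("scene6.npz",[.6295,-.07,.2284])
    for f in sys.argv[1:]: ana(f)
E
python3 ptr.py c1.npz c2.npz
```

```text
scene6.npz piv [259.8 166.9] ptr [258.8 258.6 257.5 258.  257.6 257.8 258.7 259. ] red [175.3 455.8] slope 0.0017 mean x 258.3 at v 310.0 red-ptr(line ext) px -83.2 red-ptr(vert) -83.0
c1.npz piv [335. 153.] ptr [332.5 332.7 333.3 332.4 332.5 334.  334.2 332.3] red [326.3 453.8] slope 0.0047 mean x 333.0 at v 310.0 red-ptr(line ext) px -7.4 red-ptr(vert) -6.7
c2.npz piv [343.1 150.4] ptr [342.8 342.4 341.7 339.6 340.  340.1 341.5 343.3] red [345.1 456.4] slope -0.003 mean x 341.4 at v 310.0 red-ptr(line ext) px 4.1 red-ptr(vert) 3.7
```

c1 reads −0.023 and c2 reads +0.013, so I'll go back by about 0.013 rad (1.2 mm at the hand).

Request:
send_rows(
  targets=[
    {"x":0,"y":0.6,"z":0,"spin":0,"hand":-1},
    {"x":0,"y":1,"z":0,"spin":0,"hand":-1},
    {"x":0,"y":1,"z":0,"spin":0,"hand":-1},
    {"x":0,"y":1,"z":0,"spin":0,"hand":-1},
    {"x":0,"y":0.5,"z":0,"spin":0,"hand":-1},
    {"x":0,"y":0,"z":-0.5,"spin":0,"hand":-1},
    {"x":0,"y":0,"z":-0.8,"spin":0,"hand":-1},
    {"x":0,"y":0,"z":-0.3,"spin":0,"hand":-1},
    {"x":0,"y":0,"z":-0.2,"spin":0,"hand":-1},
    {"x":0,"y":0,"z":0,"spin":0,"hand":-1},
    {"x":0,"y":0,"z":0,"spin":0,"hand":-1},
  ],
)

```text
time_s: 23.85
eef_pos: [0.6199, 0.0544, 0.1725]
orientation: [1.803, 2.572, 0.0]
force: [-1.2, -1.1, 2.1]
opening: 0.0241
grasp_force: 25.0
```

Request:
send_rows(
  targets=[
    {"x":0,"y":0,"z":0,"spin":0,"hand":-1},
    {"x":0,"y":0,"z":0,"spin":0,"hand":-1},
    {"x":0.01,"y":-0.02,"z":0.01,"spin":0,"hand":-1},
    {"x":0,"y":-0.02,"z":0,"spin":0,"hand":-1},
    {"x":0,"y":0,"z":0,"spin":0,"hand":-1},
    {"x":0,"y":0,"z":0,"spin":0,"hand":-1},
    {"x":0,"y":0,"z":0,"spin":0,"hand":-1},
  ],
  newtons=5,
)

```text
time_s: 24.55
eef_pos: [0.6202, 0.0544, 0.1722]
orientation: [1.801, 2.574, 0.001]
force: [-0.2, 1.6, 1.5]
opening: 0.024
grasp_force: 5.0
```

Request:
send_rows(
  targets=[
    {"x":0,"y":0,"z":0,"spin":0,"hand":-1},
    {"x":0,"y":0,"z":0,"spin":0,"hand":-1},
    {"x":0,"y":0,"z":0,"spin":0,"hand":-1},
    {"x":0,"y":0,"z":0.3,"spin":0,"hand":-1},
    {"x":0,"y":0,"z":0.7,"spin":0,"hand":-1},
    {"x":0,"y":-0.6,"z":0.8,"spin":0,"hand":-1},
    {"x":0,"y":-1,"z":0,"spin":0,"hand":-1},
    {"x":0,"y":-1,"z":0,"spin":0,"hand":-1},
    {"x":0,"y":-1,"z":0,"spin":0,"hand":-1},
    {"x":0,"y":-0.5,"z":0,"spin":0,"hand":-1},
    {"x":0,"y":0,"z":0,"spin":0,"hand":-1},
    {"x":0,"y":0,"z":0,"spin":0,"hand":-1},
    {"x":0,"y":0,"z":0,"spin":0,"hand":-1},
    {"x":0,"y":0,"z":0,"spin":0,"hand":-1},
    {"x":0,"y":0,"z":0,"spin":0,"hand":-1},
    {"x":0,"y":0,"z":0,"spin":0,"hand":-1},
    {"x":0,"y":0,"z":0,"spin":0,"hand":-1},
    {"x":0,"y":0,"z":0,"spin":0,"hand":-1},
    {"x":0,"y":0,"z":0,"spin":0,"hand":-1},
  ],
  newtons=25,
)

```text
time_s: 26.45
eef_pos: [0.6199, -0.069, 0.2261]
orientation: [1.802, 2.573, -0.0]
force: [-0.4, 0.0, -2.7]
opening: 0.0238
grasp_force: 25.0
```

```bash
python3 clear.py c3.npz 0.26; python3 ptr.py c3.npz|tail -1; python3 - <<'E'
# reference: gauge sole centre in the clear view and lock ring state
from edge import *
import fit
z=np.load("c3.npz");np.savez("c3b.npz",im=z["im"]);im,c=fit.run("c3b.npz",1);fit.redang(im,c,range(284,288),(290,306),.054);fit.redang(im,c,range(294,299),(294,302),.028)
E
```

```text
[ 0.61987185 -0.06906057  0.22603456] [-0.51 -0.18 -2.45] edge roll (np.float64(0.2642639745379927), np.float64(-0.026832448181741065), np.int64(15), np.float64(-0.043102143510940494), np.float64(0.021311501278950647))
yellow [(1181, [325, 129, 37, 43], [343.0, 150.3])]
red [(3120, [325, 406, 49, 87], [347.7, 451.1])]
dark [(17621, [0, 176, 152, 196], [70.1, 289.1]), (3335, [318, 261, 49, 101], [342.2, 310.3])]
c3.npz piv [343.1 150.6] ptr [342.8 341.8 342.  342.1 342.4 342.2 341.8 342.6] red [346.7 450.3] slope -0.0002 mean x 342.2 at v 310.0 red-ptr(line ext) px 4.5 red-ptr(vert) 4.5
c3b.npz ring c [0.6282 0.0283 0.0205] res 0.0003759561116966146
284 298.0 rad 0.0107 ang 195.1
285 297.58 rad 0.0144 ang 195.2
286 297.51 rad 0.0178 ang 198.0
287 297.19 rad 0.0214 ang 198.2
294 297.48 rad 0.0233 ang 198.9
295 297.17 rad 0.0269 ang 199.0
296 297.01 rad 0.0303 ang 199.8
297 296.61 rad 0.0339 ang 199.4
298 296.36 rad 0.0374 ang 199.7
```

Pointer-mark error is about +0.015 rad; the small back-step was absorbed by friction. The sole centre computes to (0.629, 0.030, 0.074), which is on the stud and about 4 mm pressed. One more, larger back-step.

Request:
send_rows(
  targets=[
    {"x":0,"y":0.6,"z":0,"spin":0,"hand":-1},
    {"x":0,"y":1,"z":0,"spin":0,"hand":-1},
    {"x":0,"y":1,"z":0,"spin":0,"hand":-1},
    {"x":0,"y":1,"z":0,"spin":0,"hand":-1},
    {"x":0,"y":0.5,"z":0,"spin":0,"hand":-1},
    {"x":0,"y":0,"z":-0.5,"spin":0,"hand":-1},
    {"x":0,"y":0,"z":-0.8,"spin":0,"hand":-1},
    {"x":0,"y":0,"z":-0.3,"spin":0,"hand":-1},
    {"x":0,"y":0,"z":-0.2,"spin":0,"hand":-1},
    {"x":0,"y":0,"z":0,"spin":0,"hand":-1},
    {"x":0,"y":0,"z":0,"spin":0,"hand":-1},
  ],
)

```text
time_s: 27.85
eef_pos: [0.6202, 0.0532, 0.1728]
orientation: [1.803, 2.572, 0.0]
force: [-0.8, -0.5, 0.8]
opening: 0.0239
grasp_force: 25.0
```

Request:
send_rows(
  targets=[
    {"x":0,"y":0,"z":0,"spin":0,"hand":-1},
    {"x":0,"y":0,"z":0,"spin":0,"hand":-1},
    {"x":0.01,"y":-0.03,"z":0.01,"spin":0,"hand":-1},
    {"x":0.01,"y":-0.03,"z":0.01,"spin":0,"hand":-1},
    {"x":0,"y":0,"z":0,"spin":0,"hand":-1},
    {"x":0,"y":0,"z":0,"spin":0,"hand":-1},
    {"x":0,"y":0,"z":0,"spin":0,"hand":-1},
  ],
  newtons=5,
)

```text
time_s: 28.55
eef_pos: [0.6207, 0.0525, 0.1728]
orientation: [1.801, 2.573, 0.001]
force: [0.1, -0.2, 1.2]
opening: 0.0241
grasp_force: 5.0
```

Request:
send_rows(
  targets=[
    {"x":0,"y":0,"z":0,"spin":0,"hand":-1},
    {"x":0,"y":0,"z":0,"spin":0,"hand":-1},
    {"x":0,"y":0,"z":0,"spin":0,"hand":-1},
    {"x":0,"y":0,"z":0.3,"spin":0,"hand":-1},
    {"x":0,"y":0,"z":0.7,"spin":0,"hand":-1},
    {"x":0,"y":-0.6,"z":0.8,"spin":0,"hand":-1},
    {"x":0,"y":-1,"z":0,"spin":0,"hand":-1},
    {"x":0,"y":-1,"z":0,"spin":0,"hand":-1},
    {"x":0,"y":-1,"z":0,"spin":0,"hand":-1},
    {"x":0,"y":-0.5,"z":0,"spin":0,"hand":-1},
    {"x":0,"y":0,"z":0,"spin":0,"hand":-1},
    {"x":0,"y":0,"z":0,"spin":0,"hand":-1},
    {"x":0,"y":0,"z":0,"spin":0,"hand":-1},
    {"x":0,"y":0,"z":0,"spin":0,"hand":-1},
    {"x":0,"y":0,"z":0,"spin":0,"hand":-1},
    {"x":0,"y":0,"z":0,"spin":0,"hand":-1},
    {"x":0,"y":0,"z":0,"spin":0,"hand":-1},
    {"x":0,"y":0,"z":0,"spin":0,"hand":-1},
    {"x":0,"y":0,"z":0,"spin":0,"hand":-1},
  ],
  newtons=25,
)

```text
time_s: 30.45
eef_pos: [0.6205, -0.0709, 0.2267]
orientation: [1.802, 2.573, 0.0]
force: [-0.4, 0.2, -2.0]
opening: 0.0236
grasp_force: 25.0
```

```bash
python3 clear.py c4.npz 0.25|head -1; python3 ptr.py c4.npz|tail -1
```

```text
[ 0.62050205 -0.07086062  0.22665631] [ 0.32  0.54 -2.64] edge roll (np.float64(0.26097767755734147), np.float64(-0.026970780327352124), np.int64(15), np.float64(-0.04354213591587359), np.float64(0.020786644554638453))
c4.npz piv [338.1 152.7] ptr [341.2 341.7 341.8 340.  339.9 340.5 341.  340.1] red [342.4 456.3] slope -0.0092 mean x 340.8 at v 310.0 red-ptr(line ext) px 3.0 red-ptr(vert) 1.6
```

The pointer is now within about 0.007 rad of the mark. I'll return to the stud with the firm grip, settle and check.

Request:
send_rows(
  targets=[
    {"x":0,"y":0.6,"z":0,"spin":0,"hand":-1},
    {"x":0,"y":1,"z":0,"spin":0,"hand":-1},
    {"x":0,"y":1,"z":0,"spin":0,"hand":-1},
    {"x":0,"y":1,"z":0,"spin":0,"hand":-1},
    {"x":0,"y":0.5,"z":0,"spin":0,"hand":-1},
    {"x":0,"y":0,"z":-0.5,"spin":0,"hand":-1},
    {"x":0,"y":0,"z":-0.8,"spin":0,"hand":-1},
    {"x":0,"y":0,"z":-0.3,"spin":0,"hand":-1},
    {"x":0,"y":0,"z":-0.2,"spin":0,"hand":-1},
    {"x":0,"y":0,"z":0,"spin":0,"hand":-1},
    {"x":0,"y":0,"z":0,"spin":0,"hand":-1},
    {"x":0,"y":0,"z":0,"spin":0,"hand":-1},
    {"x":0,"y":0,"z":0,"spin":0,"hand":-1},
    {"x":0,"y":0,"z":0,"spin":0,"hand":-1},
    {"x":0,"y":0,"z":0,"spin":0,"hand":-1},
    {"x":0,"y":0,"z":0,"spin":0,"hand":-1},
    {"x":0,"y":0,"z":0,"spin":0,"hand":-1},
    {"x":0,"y":0,"z":0,"spin":0,"hand":-1},
    {"x":0,"y":0,"z":0,"spin":0,"hand":-1},
    {"x":0,"y":0,"z":0,"spin":0,"hand":-1},
  ],
)

```text
time_s: 32.75
eef_pos: [0.6208, 0.0524, 0.1728]
orientation: [1.802, 2.573, 0.001]
force: [1.3, 0.1, 0.8]
opening: 0.0238
grasp_force: 25.0
```

```bash
python3 clear.py f.npz 0.26|head -1; python3 - <<'E'
from workcell import arm
import numpy as np
s=arm.sense();e=np.array(s["eef_pos"]);Y=np.array([-.342,.94,0]);r=.258
print(e,s["force"],s["time_s"],"sole",e-.102*np.sin(r)*Y-[0,0,.102*np.cos(r)])
E
```

```text
[0.62070098 0.05235286 0.17273862] [ 2.17 -0.56  2.04] edge roll (np.float64(0.2644386931280241), np.float64(-0.02693209651170619), np.int64(7), np.float64(-0.043022260198914655), np.float64(0.020023536517668493))
[0.62070098 0.05235286 0.17273862] [ 2.16607292 -0.56213279  2.03704498] 33.05 sole [0.62960154 0.02788934 0.07411459]
```

The gauge is on the stud, pressed about 4 mm, with the roll unchanged. Handing in.

```bash
python3 -c "
from workcell import arm
print(arm.job_done())"
```

```text
the job is handed in; nothing more can be done
None
```

I handed the job in at about 33 s with the gauge still held on the stud, and the judge returned no verdict. The ring's mark is within about 3° of the red line, after a 12° overshoot that I turned back. The stud is pressed about 4 mm. The pointer last read about 0.01 rad or less from its mark, measured with the gauge lifted clear because the cable hides the dial on the stud; its tilt was unchanged once back on the stud. The loupe, oil cups and watch were not touched.

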